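Load the vial block and hold the three-channel dispenser ready over it

ROBOT

A 7-joint arm with a two-finger parallel gripper is mounted at the origin on a cart in front of the work surface, level with it; the furniture and walls round the work are solid. World frame = base frame: x ahead of the robot, y to its left, z up, the work surface at z = 0. Lengths are in m, angles in degrees, forces in N, time in s.
With the tool pointing down it reaches from about 0.425 to 0.95 m from the base axis. Payload 4.7 kg.
Tool frame: the origin (TCP) lies where the fingers leave the gripper's body, on its centre line; the fingertips stand 73 mm ahead of it and the grasp point (between the pads) lies 54 mm ahead of it; z points along the fingers, y is the line along which they close (so a half turn about z gives the same grasp; the last joint's range is limited). The gripper opens to 85 mm and grips with 20 to 120 N. Pads are 22 mm wide; open, the fingers measure 114 mm over their backs; the gripper's body (76 mm by 85 mm) begins 54 mm behind the grasp point. The pads swing forward as they close: fully open they stand 13 mm farther back than shut.
Start: joints at [-74.479, 26.849, -2.785, 87.806, 1.381, 65.374, -4.715], TCP at [0.199, 0.645, 0.304] pointing down, gripper open.
Joint ranges: [-148.3, 148.3], [-19.14, 114.17], [-79.39, 73.82], [5.75, 140.21], [-59.74, 239.74], [12.07, 113.84], [-152.46, 152.46]. Speed limits (degrees/s): [147.25, 147.25, 180, 180, 180, 180, 180].

INTERFACE

Orientations are given as [roll, pitch, yaw] about the fixed x, y, z axes, in that order (R = Rz(yaw) Ry(pitch) Rx(roll)).
In Python, from workcell import read_state, snapshot, calibration, job_done gives the robot as it stands.
- The arm moves only by the shell command python3 -m crank 'ROWS' [FORCE]. ROWS is JSON, one flat list of numbers, 7 for each row, row after row: the turn, a rotation vector about the tool's x, y, z in rad, then the shift along the tool's x, y, z in mm, then the opening, from -1 (shut) to 1 (fully open). A call has 1 to 12 rows; each row is the pose to reach, as a shift and turn from the pose commanded when the call began, along the tool's axes at that moment; what a row does not reach only later rows make up. A row lasts 1/10 s, in which the tool goes at most 50 mm and 8.59 degrees, less where a joint would pass 70% of its speed; a pose out of reach is approached as far as the arm can. A call with a gripper value outside its range is refused whole. The fingers move at their own pace and stop on an object; FORCE is the grip in N (left out, the last holds). Time passes only in rows, so rows that repeat a pose let the fingers close. It gives the time, the measured TCP pose, the force, the opening and the grip force at its end, in the units of the state.
- read_state(): the state, without advancing time (a new reading comes with each control period).
- snapshot(name): name is "scene" or "top"; returns the picture (400x640x3 uint8, red, green, blue); there is no depth.
- calibration(name): a dict with "K" (3x3 intrinsics, pixels), "eye" and "rotation" of the camera in the world. Camera axes: x right, y down, z forward; pixel columns grow to the right and rows downward; lengths in m; the calibration is good to about 2 mm. A picture is of the moment at which its call begins. calibration takes no time and is no camera call.
- job_done(): hands the job in; it is judged then, once.
The state is a dict: "clock": time; "joint_pos": joint angles; "joint_vel": joint speeds; "joint_torque": joint torques, N m; "eef_pos": TCP position; "eef_rot": TCP orientation; "contact_force": force on the tool from outside, world axes, zero at the start; "ft_torque": the same for the moment, N m; "finger_gap": finger opening in m; "grip_force": force on a finger pad.
Only numpy, scipy, OpenCV 4.12 (cv2) and the standard library are available. Lean on these libraries where they do the work, as an engineer would, in place of code of your own. Each camera call takes 0.05 s, during which the arm holds its last target. There are 200 camera calls.

TASK

Fill the vial block: one vial already sits in it, so set two of the three empty glass vials standing on the table down into the free wells, not dropping them, and leave the third standing where it is. Then take the three-needle dispenser from its rest by its upright handle, carry it over the bottles without knocking them, and hold it level above the block with each needle centred over a vial's mouth and its tip about a centimetre above the rims, ready to dispense; it must never touch the vials or the block. Finish while holding it still there: do not put it down or let go.

Things in the scene. Friction and masses are not known exactly. Their poses are not given: they have to be found in the camera images.
- block: vial block, aluminium on a dark foot, fixed, 62 x 164 x 40 mm, on the left or the right of the table; origin at the centre of its underside on the table, y along its row of three wells (46 mm apart, 30.5 mm wide, 28 mm deep), z up. A seated vial stands 42 mm out of the block, its rim 82 mm above the table
- seat_0 (a point): centre of the floor of one of the block's three wells, 12 mm above the table, 28 mm below the well's mouth; axes as the block's. The well at y = -46 mm of the block: a vial stands in it from the start
- seat_1 (a point): centre of the floor of one of the block's three wells, 12 mm above the table, 28 mm below the well's mouth; axes as the block's. The middle well, empty at the start
- seat_2 (a point): centre of the floor of one of the block's three wells, 12 mm above the table, 28 mm below the well's mouth; axes as the block's. The well at y = +46 mm of the block, empty at the start
- vial_a: open straight-walled clear glass sample vial, 28 mm outside, 24.4 mm mouth, 70 mm high, about 25 g; origin at the centre of its underside, z up the axis. Stands on the table nearest the robot
- vial_b: open straight-walled clear glass sample vial, 28 mm outside, 24.4 mm mouth, 70 mm high, about 25 g; origin at the centre of its underside, z up the axis. Stands on the table nearest the robot
- vial_c: open straight-walled clear glass sample vial, 28 mm outside, 24.4 mm mouth, 70 mm high, about 25 g; origin at the centre of its underside, z up the axis. Stands on the table nearest the robot
- vial_d: open straight-walled clear glass sample vial, 28 mm outside, 24.4 mm mouth, 70 mm high, about 25 g; origin at the centre of its underside, z up the axis. Already sits in the block, in seat_0
- rest: rest of the dispenser, grey, fixed, 90 x 176 x 66 mm: two forked uprights 125 mm apart carry the ends of the crossbar 56 mm above the table, with 10 mm lips round it at 2 mm play; left or right on the table, across from the block. Origin: centre of its underside, y along the crossbar, z up
- dispenser: three-needle dispenser, white, 160 g: crossbar 26 x 136 x 20 mm along its y, needles below it 46 mm apart, and an upright handle 26 (x) by 36 mm (y) from 20 to 86 mm above the bar's underside, button on top to 90. Origin: centre of the bar's underside, z up. Lies loose in the rest, lifts straight up; grip across x about 60 mm above the origin. Over the block either way round is right
- tip_left (a point): the free end of the dispenser's outer steel needle (3.4 mm thick), 38 mm below the crossbar's underside, at y = +46 mm in the dispenser's frame; axes as the dispenser's
- tip_mid (a point): the free end of the dispenser's middle steel needle (3.4 mm thick), 38 mm below the crossbar's underside, at y = 0 in the dispenser's frame; axes as the dispenser's
- tip_right (a point): the free end of the dispenser's outer steel needle (3.4 mm thick), 38 mm below the crossbar's underside, at y = -46 mm in the dispenser's frame; axes as the dispenser's
- bottle_amber: brown bottle, black cap, 62 mm wide, 141 mm high, stands between block and rest; not to be disturbed; origin at the centre of its underside
- bottle_white: white bottle, blue cap, 56 mm wide, 117 mm high, stands between block and rest; not to be disturbed; origin at the centre of its underside
- beaker_250: glass beaker, 71 mm wide, 90 mm high, stands between block and rest; not to be disturbed; origin at the centre of its underside

How it is judged (in metres and radians):
On the way, in this order (a step that is already met when the one before it is completed fails the run):
1. a vial stands in each of the three wells, let go, the dispenser still in its rest (((distance between vial_a and seat_0 below 0.006 m and angle between vial_a's own z axis and vertical below 0.1 rad) or (distance between vial_b and seat_0 below 0.006 m and angle between vial_b's own z axis and vertical below 0.1 rad) or (distance between vial_c and seat_0 below 0.006 m and angle between vial_c's own z axis and vertical below 0.1 rad) or (distance between vial_d and seat_0 below 0.006 m and angle between vial_d's own z axis and vertical below 0.1 rad)) and ((distance between vial_a and seat_1 below 0.006 m and angle between vial_a's own z axis and vertical below 0.1 rad) or (distance between vial_b and seat_1 below 0.006 m and angle between vial_b's own z axis and vertical below 0.1 rad) or (distance between vial_c and seat_1 below 0.006 m and angle between vial_c's own z axis and vertical below 0.1 rad) or (distance between vial_d and seat_1 below 0.006 m and angle between vial_d's own z axis and vertical below 0.1 rad)) and ((distance between vial_a and seat_2 below 0.006 m and angle between vial_a's own z axis and vertical below 0.1 rad) or (distance between vial_b and seat_2 below 0.006 m and angle between vial_b's own z axis and vertical below 0.1 rad) or (distance between vial_c and seat_2 below 0.006 m and angle between vial_c's own z axis and vertical below 0.1 rad) or (distance between vial_d and seat_2 below 0.006 m and angle between vial_d's own z axis and vertical below 0.1 rad)) and contact force between each of vial_a, vial_b, vial_c, vial_d and the fingers below 0.05 N and z of dispenser in the frame of rest below 0.06 m), for 0.2 s.
2. the dispenser is lifted out of its rest (z of dispenser in the frame of rest above 0.075 m and contact force between dispenser and the fingers above 1 N and contact force between dispenser and rest below 0.02 N), for 0.1 s.
At the end, for the whole second after the job is handed in: A vial stands in each well (base within 6 mm of the well floor's centre), the spare stands within 20 mm of its start, and the fingers hold the dispenser still, each tip within 7 mm of a well's axis and 3 to 20 mm above the rims' height (either way round), touching nothing but the fingers (((distance between vial_a and seat_0 below 0.006 m and angle between vial_a's own z axis and vertical below 0.1 rad) or (distance between vial_b and seat_0 below 0.006 m and angle between vial_b's own z axis and vertical below 0.1 rad) or (distance between vial_c and seat_0 below 0.006 m and angle between vial_c's own z axis and vertical below 0.1 rad) or (distance between vial_d and seat_0 below 0.006 m and angle between vial_d's own z axis and vertical below 0.1 rad)) and ((distance between vial_a and seat_1 below 0.006 m and angle between vial_a's own z axis and vertical below 0.1 rad) or (distance between vial_b and seat_1 below 0.006 m and angle between vial_b's own z axis and vertical below 0.1 rad) or (distance between vial_c and seat_1 below 0.006 m and angle between vial_c's own z axis and vertical below 0.1 rad) or (distance between vial_d and seat_1 below 0.006 m and angle between vial_d's own z axis and vertical below 0.1 rad)) and ((distance between vial_a and seat_2 below 0.006 m and angle between vial_a's own z axis and vertical below 0.1 rad) or (distance between vial_b and seat_2 below 0.006 m and angle between vial_b's own z axis and vertical below 0.1 rad) or (distance between vial_c and seat_2 below 0.006 m and angle between vial_c's own z axis and vertical below 0.1 rad) or (distance between vial_d and seat_2 below 0.006 m and angle between vial_d's own z axis and vertical below 0.1 rad)) and contact force between each of vial_a, vial_b, vial_c, vial_d and the fingers below 0.05 N and ((distance of vial_a from where it was at the start of the episode below 0.02 m and angle between vial_a's own z axis and vertical below 0.1 rad) or (distance of vial_b from where it was at the start of the episode below 0.02 m and angle between vial_b's own z axis and vertical below 0.1 rad) or (distance of vial_c from where it was at the start of the episode below 0.02 m and angle between vial_c's own z axis and vertical below 0.1 rad)) and ((horizontal distance between tip_left and seat_0 below 0.007 m and z of tip_left in the frame of seat_0 between 0.073 and 0.09 m and horizontal distance between tip_mid and seat_1 below 0.007 m and z of tip_mid in the frame of seat_1 between 0.073 and 0.09 m and horizontal distance between tip_right and seat_2 below 0.007 m and z of tip_right in the frame of seat_2 between 0.073 and 0.09 m) or (horizontal distance between tip_right and seat_0 below 0.007 m and z of tip_right in the frame of seat_0 between 0.073 and 0.09 m and horizontal distance between tip_mid and seat_1 below 0.007 m and z of tip_mid in the frame of seat_1 between 0.073 and 0.09 m and horizontal distance between tip_left and seat_2 below 0.007 m and z of tip_left in the frame of seat_2 between 0.073 and 0.09 m)) and contact force between dispenser and the fingers above 1 N and linear speed of dispenser below 0.02 m/s and contact force between dispenser and vial_a below 0.02 N and contact force between dispenser and vial_b below 0.02 N and contact force between dispenser and vial_c below 0.02 N and contact force between dispenser and vial_d below 0.02 N and contact force between dispenser and block below 0.02 N and contact force between dispenser and rest below 0.02 N and contact force between dispenser and bottle_amber below 0.02 N and contact force between dispenser and bottle_white below 0.02 N and contact force between dispenser and beaker_250 below 0.02 N); the arm keeps its last pose, push and grip.
It fails at once if the dispenser touches a vial or the vial block (contact force between dispenser and vial_a above 0.3 N or contact force between dispenser and vial_b above 0.3 N or contact force between dispenser and vial_c above 0.3 N or contact force between dispenser and vial_d above 0.3 N or contact force between dispenser and block above 0.3 N).
It fails at once if a bottle or the beaker is shifted by more than 15 mm or tipped (distance of any of bottle_amber, bottle_white, beaker_250 from where it was at the start of the episode above 0.015 m or angle between any of bottle_amber, bottle_white, beaker_250's own z axis and vertical above 0.2 rad).
It fails at once if a vial is let fall from more than about 2 cm ((height (world z) of vial_a above 0.035 m and contact force between vial_a and anything else below 0.001 N) or (height (world z) of vial_b above 0.035 m and contact force between vial_b and anything else below 0.001 N) or (height (world z) of vial_c above 0.035 m and contact force between vial_c and anything else below 0.001 N) or (height (world z) of vial_d above 0.035 m and contact force between vial_d and anything else below 0.001 N)).
It also fails if it takes over 67 s, if anything falls off the work surface, if the arm or the gripper's body presses on something with over 40 N, if the wrist force passes 120 N, or if a joint passes its speed limit or range.

## Working session

There is one attempt and no reset: what is moved stays moved. The work goes in short steps, Python scripts to look and compute and a shell command to move; the robot and the scene stay as the last step left them, time stands still between calls to the robot, and variables do not carry over. Pictures are saved under pics/ and viewed, at most 10 in all, crops included, and the job is handed in when it is done.

```bash
mkdir -p pics; cat > h.py <<'E'
import numpy as np, cv2
from workcell import read_state, snapshot, calibration
def grab(n,f):
    im=snapshot(n); cv2.imwrite(f'pics/{f}.png',im[:,:,::-1]); return im
def ray(n,u,v,z):
    c=calibration(n); K=np.array(c['K']); R=np.array(c['rotation']); e=np.array(c['eye'])
    d=R@np.linalg.solve(K,[u,v,1.]); return e+d*(z-e[2])/d[2]
def proj(n,p):
    c=calibration(n); K=np.array(c['K']); R=np.array(c['rotation']); e=np.array(c['eye'])
    q=K@(R.T@(np.array(p)-e)); return q[:2]/q[2]
E
python3 - <<'E'
from h import *
grab('scene','s0');grab('top','t0')
for n in('scene','top'):
    c=calibration(n);print(n,np.round(c['K'],1).tolist(),np.round(c['eye'],3),np.round(c['rotation'],3).tolist())
s=read_state();print(s['clock'],s['eef_pos'],s['eef_rot'],s['finger_gap'])
E
```

```text
scene [[449.4, 0.0, 316.3], [0.0, 449.4, 195.8], [0.0, 0.0, 1.0]] [ 0.122 -0.909  0.68 ] [-121.778, -1.023, -24.718]
top [[459.8, 0.0, 318.8], [0.0, 459.8, 208.2], [0.0, 0.0, 1.0]] [0.344 0.003 1.391] [-171.166, -0.814, -89.09]
0.1 [0.19919101 0.64452902 0.3029669 ] [-1.79898596e+02  2.23771895e-03  1.62826255e+02] 0.0853309317830879
```

View pics/s0.png

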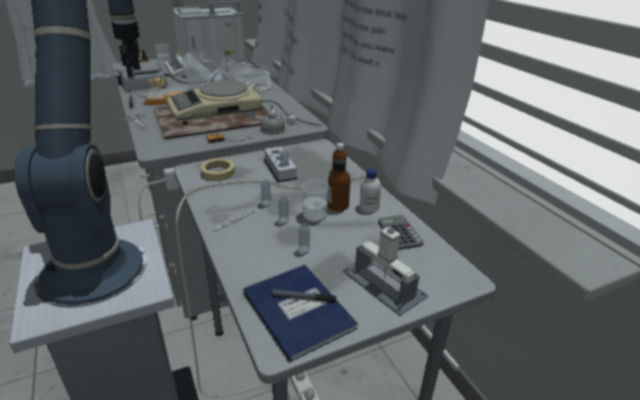

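View pics/t0.png

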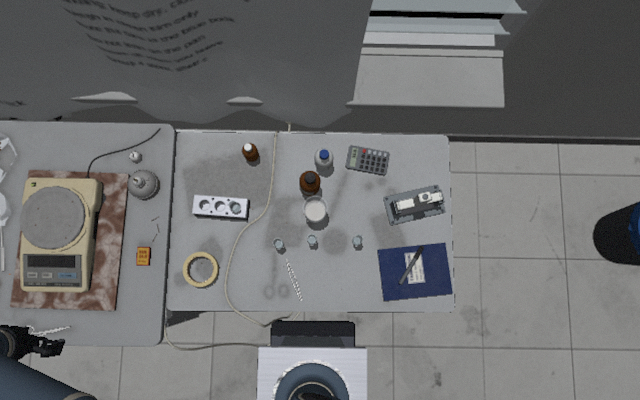

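The scene view shows vials near (265,193), (283,210), (303,240), the amber bottle at (339,180), the white bottle at (370,192) and the rest with the dispenser at (388,265). The top view shows vials at (280,245), (313,242), (358,242) and the rest at (415,204). The white box with three circles at (220,207) is the likely block. I'll enlarge both to check.

```bash
python3 - <<'E'
s=open('h.py').read()
s=s.replace("R=np.array(c['rotation'])","R=Rot.from_euler('xyz',c['rotation'],degrees=True).as_matrix()").replace("import numpy as np, cv2","import numpy as np, cv2\nfrom scipy.spatial.transform import Rotation as Rot")
open('h.py','w').write(s)
E
python3 - <<'E'
from h import *
t=cv2.imread('pics/t0.png');s=cv2.imread('pics/s0.png')
a=cv2.resize(t[185:255,185:285],None,fx=4,fy=4,interpolation=cv2.INTER_CUBIC)
b=cv2.resize(t[185:255,300:400],None,fx=4,fy=4,interpolation=cv2.INTER_CUBIC)
c=cv2.resize(s[140:210,230:330],None,fx=4,fy=4,interpolation=cv2.INTER_CUBIC)
d=cv2.resize(t[175:245,365:465],None,fx=4,fy=4,interpolation=cv2.INTER_CUBIC)
cv2.imwrite('pics/z0.png',np.vstack([np.hstack([a,b]),np.hstack([c,d])]))
for n,uv,z in [('top',(220,207),.04),('top',(280,245),.07),('top',(313,242),.07),('top',(358,242),.07),('top',(415,204),.07),('scene',(281,157),.04),('scene',(303,228),.07),('scene',(283,200),.07),('scene',(265,184),.07)]:
    print(n,uv,ray(n,*uv,z).round(3))
E
```

```text
top (220, 207) [0.552 0.28  0.04 ]
top (280, 245) [0.441 0.097 0.07 ]
top (313, 242) [0.451 0.003 0.07 ]
top (358, 242) [ 0.453 -0.127  0.07 ]
top (415, 204) [ 0.567 -0.293  0.07 ]
scene (281, 157) [0.56  0.278 0.04 ]
scene (303, 228) [ 0.457 -0.135  0.07 ]
scene (283, 200) [ 0.458 -0.004  0.07 ]
scene (265, 184) [0.443 0.09  0.07 ]
```

View pics/z0.png

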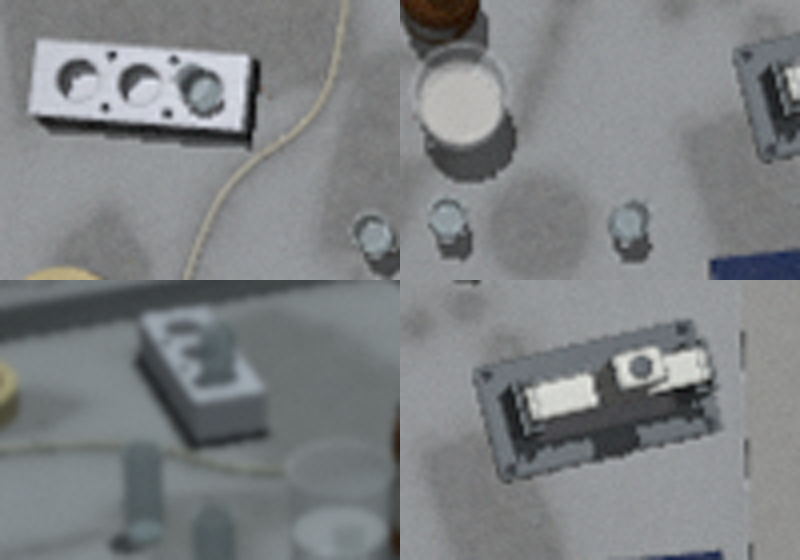

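The block is the white box: its top face spans top (189..247, 195..218), and the seated vial is in the right (−y) well. The dispenser's button is at about (424,197) in the top view. Next: sub-pixel measurement.

```bash
cat > m.py <<'E'
from h import *
def comps(im,mask,box,amin):
    x0,y0,x1,y1=box; m=np.zeros(im.shape[:2],np.uint8); m[y0:y1,x0:x1]=mask[y0:y1,x0:x1]
    n,l,st,c=cv2.connectedComponentsWithStats(m)
    return [(l==i) for i in range(1,n) if st[i,4]>=amin]
def plane(n,cmask,z):
    cs,_=cv2.findContours(cmask.astype(np.uint8),cv2.RETR_EXTERNAL,cv2.CHAIN_APPROX_NONE)
    p=max(cs,key=len)[:,0,:]
    return np.array([ray(n,u,v,z)[:2] for u,v in p],np.float32)
E
python3 - <<'E'
from m import *
for n,f,bb,vb,db,rb in [('top','t0',(180,185,262,225),[(268,233,292,256),(302,230,324,253),(346,230,370,253)],(380,180,450,228),None),('scene','s0',(255,138,305,188),[(255,175,275,210),(273,190,293,228),(293,220,314,258)],(345,220,430,300),None)]:
    im=cv2.imread(f'pics/{f}.png').astype(int)
    print(n,'block px',im[bb[1]+10:bb[1]+30:6,bb[0]+8:bb[2]:12].tolist()[1:3])
    g=im.min(2)
    for c in comps(im,(g>150).astype(np.uint8),bb,80):
        P=plane(n,c,.04);print(n,'face',c.sum(),[np.round(q,3) for q in cv2.minAreaRect(P)])
    for b in vb:
        d=(im[:,:,0]-im[:,:,2])
        sub=d[b[1]:b[3],b[0]:b[2]]
        print(b,'B-R med',np.median(sub),sub.max())
        for c in comps(im,(d>np.median(sub)+8).astype(np.uint8),b,15):
            ys,xs=np.where(c);print('  vial',c.sum(),xs.min(),xs.max(),ys.min(),ys.max(),xs.mean().round(1),ys.mean().round(1))
    for c in comps(im,(g>150).astype(np.uint8),db,10):
        ys,xs=np.where(c);print('  disp',c.sum(),xs.min(),xs.max(),ys.min(),ys.max(),xs.mean().round(1),ys.mean().round(1),[np.round(q,1) for q in cv2.minAreaRect(np.stack([xs,ys],1).astype(np.float32))])
E
```

```text
top block px [[[128, 125, 125], [151, 144, 138], [210, 201, 198], [218, 208, 206], [210, 204, 197], [45, 45, 45], [122, 121, 121]], [[128, 129, 127], [94, 89, 87], [210, 201, 197], [204, 193, 191], [171, 164, 153], [30, 32, 32], [136, 135, 134]]]
top face 758 [array([0.557, 0.283]), array([0.158, 0.057]), np.float64(86.58)]
(268, 233, 292, 256) B-R med 2.0 18
  vial 44 275 282 241 247 278.9 244.0
(302, 230, 324, 253) B-R med 4.0 19
  vial 43 308 315 236 243 311.7 239.9
(346, 230, 370, 253) B-R med 5.0 19
  vial 37 353 359 237 244 356.3 240.5
  disp 33 416 428 180 186 422.9 183.0 [array([422., 183.]), array([ 6., 12.]), np.float64(90.0)]
  disp 43 431 446 180 188 438.9 182.6 [array([438.5, 184. ]), array([15.,  8.]), np.float64(0.0)]
  disp 15 412 420 185 188 416.3 186.7 [array([415.9, 186.5]), array([2.2, 8.2]), np.float64(78.7)]
  disp 150 418 441 192 202 430.6 196.4 [array([429.5, 197. ]), array([10., 23.]), np.float64(90.0)]
  disp 10 445 449 195 201 446.7 197.9 [array([447., 198.]), array([3.3, 5. ]), np.float64(33.7)]
  disp 130 397 413 198 208 404.9 203.5 [array([404.8, 203.3]), array([ 8.4, 16.3]), np.float64(78.7)]
  disp 60 415 446 213 223 428.4 218.3 [array([430.6, 218.5]), array([ 4.1, 32.5]), np.float64(76.0)]
scene block px [[[129, 127, 119], [149, 141, 133], [99, 96, 86], [112, 113, 107]], [[94, 92, 86], [158, 151, 142], [105, 100, 89], [111, 111, 106]]]
(255, 175, 275, 210) B-R med 11.0 20
(273, 190, 293, 228) B-R med 9.0 21
  vial 28 280 287 217 221 283.4 219.4
(293, 220, 314, 258) B-R med 11.0 21
  disp 12 383 386 229 232 384.7 230.2 [array([384.5, 230.5]), array([3., 3.]), np.float64(90.0)]
  disp 23 390 397 232 236 394.0 234.3 [array([393.8, 234.5]), array([3.1, 7. ]), np.float64(59.0)]
  disp 96 364 377 242 252 371.3 246.4 [array([371.2, 246. ]), array([15.3,  6.9]), np.float64(33.7)]
  disp 161 392 412 260 275 402.3 267.2 [array([402.2, 267.3]), array([21.6,  8. ]), np.float64(33.7)]
```

```bash
cat > go.py <<'E'
import sys
from h import *
# usage: go.py x y z yaw  (TCP target) -> rotvec(tool), shift mm(tool)
x,y,z,yaw=map(float,sys.argv[1:5]); s=read_state()
R=Rot.from_euler('xyz',s['eef_rot'],degrees=True); T=Rot.from_euler('xyz',[180,0,yaw],degrees=True)
print('rot',(R.inv()*T).as_rotvec().round(3),'shift',(R.inv().apply(np.array([x,y,z])-s['eef_pos'])*1000).round(1),'t',s['clock'],'F',np.round(s['contact_force'],1),'pos',np.round(s['eef_pos'],4),np.round(s['eef_rot'],1),'gap',round(s['finger_gap'],4))
E
python3 go.py .443 .096 .25 86.6
```

```text
rot [-1.00e-03  1.00e-03  1.33e+00] shift [-394.9 -452.    53.8] t 0.1 F [0.2 0.2 0. ] pos [0.1992 0.6445 0.303 ] [-179.9    0.   162.8] gap 0.0853
```

```bash
python3 -m crank '[0,0,0.07,-20,-23,3,1, 0,0,0.18,-50,-58,7,1, 0,0,0.3,-90,-103,12,1, 0,0,0.42,-130,-149,18,1, 0,0,0.54,-170,-195,23,1, 0,0,0.66,-210,-240,29,1, 0,0,0.78,-250,-286,34,1, 0,0,0.9,-290,-332,40,1, 0,0,1.02,-325,-372,44,1, 0,0,1.14,-355,-406,48,1, 0,0,1.26,-380,-435,52,1, 0,0,1.33,-395,-452,54,1]' 25; python3 -m crank '[0,0,0,0,0,0,1,0,0,0,0,0,0,1]'; python3 go.py .443 .096 .11 86.6
```

```text
clock: 1.3
eef_pos: [0.4329, 0.118, 0.2521]
eef_rot: [180.0, -0.0, 86.4]
contact_force: [1.5, 0.9, -0.3]
finger_gap: 0.0856
grip_force: 0.0
clock: 1.5
eef_pos: [0.4327, 0.119, 0.252]
eef_rot: [-180.0, 0.0, 86.5]
contact_force: [-0.5, 1.1, 0.5]
finger_gap: 0.0852
grip_force: 0.0
rot [-0.001  0.    -0.002] shift [-22.4  11.7 142. ] t 1.5 F [-0.5  1.1  0.5] pos [0.4327 0.119  0.252 ] [-180.     0.    86.5] gap 0.0852
```

```bash
python3 -m crank '[0,0,0,-10,5,10,1, 0,0,0,-22,12,40,1, 0,0,0,-22,12,70,1, 0,0,0,-22,12,95,1, 0,0,0,-22,12,115,1, 0,0,0,-22,12,130,1, 0,0,0,-22,12,142,1, 0,0,0,-22,12,142,1, 0,0,0,-22,12,142,0.2, 0,0,0,-22,12,142,-0.2, 0,0,0,-22,12,142,-0.2]' 20; python3 - <<'E'
from h import *
grab('scene','s1');im=cv2.imread('pics/s1.png');cv2.imwrite('pics/s1z.png',cv2.resize(im[120:260,200:360],None,fx=4,fy=4,interpolation=cv2.INTER_CUBIC))
E
python3 go.py .443 .096 .11 86.6
```

```text
clock: 2.6
eef_pos: [0.4439, 0.0975, 0.111]
eef_rot: [179.9, -0.1, 86.6]
contact_force: [0.2, 0.7, -0.6]
finger_gap: 0.0439
grip_force: 0.0
rot [ 0.001 -0.001  0.   ] shift [-1.5 -0.7  0.9] t 2.65 F [-0.2 -0.7 -0.2] pos [0.4438 0.0975 0.1109] [179.9  -0.   86.6] gap 0.0359
```

View pics/s1z.png

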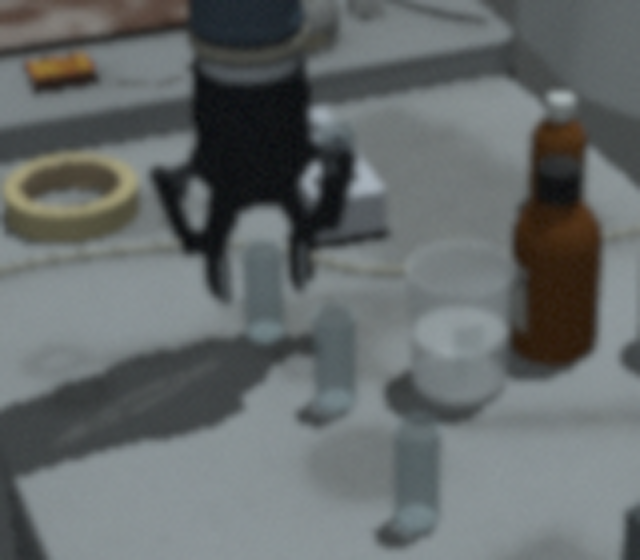

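The vial, at crop (265,290), stands centred between the open fingers. Closing now.

```bash
python3 -m crank '[0,0,0,0,0,0,-0.6, 0,0,0,0,0,0,-1, 0,0,0,0,0,0,-1, 0,0,0,0,0,0,-1, 0,0,0,0,0,0,-1]' 20;  python3 -m crank '[0,0,0,0,0,0,0.1, 0,0,0,0,0,0,0.1,0,0,0,0,0,0,0.1]'; python3 go.py .443 .096 .11 176.6
```

```text
clock: 3.15
eef_pos: [0.4438, 0.0974, 0.1108]
eef_rot: [180.0, -0.0, 86.6]
contact_force: [-1.5, 0.3, 6.4]
finger_gap: 0.0267
grip_force: 22.9
clock: 3.45
eef_pos: [0.4433, 0.0972, 0.1101]
eef_rot: [-180.0, 0.0, 86.6]
contact_force: [0.3, -0.4, 0.7]
finger_gap: 0.047
grip_force: 0.0
rot [-0.   -0.   -1.57] shift [-1.2 -0.2  0.1] t 3.45 F [ 0.3 -0.4  0.7] pos [0.4433 0.0972 0.1101] [-180.     0.    86.6] gap 0.047
```

```bash
python3 -m crank '[0,0,-0.14,0,0,0,0.1, 0,0,-0.28,0,0,0,0.1, 0,0,-0.42,0,0,0,0.1, 0,0,-0.56,0,0,0,0.1, 0,0,-0.7,0,0,0,0.1, 0,0,-0.84,0,0,0,0.1, 0,0,-0.98,0,0,0,0.1, 0,0,-1.12,0,0,0,0.1, 0,0,-1.26,0,0,0,0.1, 0,0,-1.4,0,0,0,0.1, 0,0,-1.5,0,0,0,0.1, 0,0,-1.57,0,0,0,0.1]'; python3 -m crank '[0,0,0,0,0,0,-0.6, 0,0,0,0,0,0,-1, 0,0,0,0,0,0,-1, 0,0,0,0,0,0,-1]' 20; python3 go.py .4433 .0972 .11 86.6;  python3 -m crank '[0,0,0,0,0,0,0.1, 0,0,0,0,0,0,0.1]'; python3 go.py .4433 .0972 .11 86.6
```

```text
clock: 4.65
eef_pos: [0.4434, 0.0972, 0.1101]
eef_rot: [180.0, -0.0, 176.8]
contact_force: [-0.6, -0.4, 0.4]
finger_gap: 0.0466
grip_force: 0.1
clock: 5.05
eef_pos: [0.4434, 0.0971, 0.1102]
eef_rot: [-180.0, -0.0, 176.5]
contact_force: [0.2, -0.7, 1.1]
finger_gap: 0.0279
grip_force: 19.7
rot [-0.    0.    1.57] shift [0.1 0.1 0.2] t 5.05 F [ 0.2 -0.7  1.1] pos [0.4434 0.0971 0.1102] [-180.    -0.   176.5] gap 0.0279
clock: 5.25
eef_pos: [0.4434, 0.0974, 0.1102]
eef_rot: [180.0, -0.0, 176.6]
contact_force: [0.3, 0.4, -0.4]
finger_gap: 0.0471
grip_force: 0.0
rot [ 0.   -0.    1.57] shift [ 0.1 -0.2  0.2] t 5.25 F [ 0.3  0.4 -0.4] pos [0.4434 0.0974 0.1102] [180.   -0.  176.6] gap 0.0471
```

```bash
python3 go.py .5542 .237 .2 176.6; python3 go.py .4434 .0972 .2 176.6
```

```text
rot [ 0. -0. -0.] shift [-102.3  146.   -89.8] t 5.25 F [ 0.3  0.4 -0.4] pos [0.4434 0.0974 0.1102] [180.   -0.  176.6] gap 0.0471
rot [ 0. -0. -0.] shift [ -0.   -0.2 -89.8] t 5.25 F [ 0.3  0.4 -0.4] pos [0.4434 0.0974 0.1102] [180.   -0.  176.6] gap 0.0471
```

```bash
python3 -m crank '[0,0,0,0,0,-20,0.3, 0,0,0,0,0,-50,0.3, 0,0,0,0,0,-80,0.3, 0,0,0,-15,20,-90,0.3, 0,0,0,-38,53,-90,0.3, 0,0,0,-60,86,-90,0.3, 0,0,0,-80,115,-90,0.3, 0,0,0,-95,136,-90,0.3, 0,0,0,-102,146,-90,0.3, 0,0,0,-102,146,-90,0.3]'; python3 - <<'E'
from h import *
grab('top','t1')
E
python3 go.py .5542 .237 .125 176.6
```

```text
clock: 6.25
eef_pos: [0.5541, 0.238, 0.1998]
eef_rot: [180.0, -0.0, 176.7]
contact_force: [-0.5, 0.1, -0.6]
finger_gap: 0.0555
grip_force: 0.0
rot [-0.001 -0.001 -0.   ] shift [-0.8  0.6 74.7] t 6.3 F [-0.1 -0.7 -0.2] pos [0.5535 0.2365 0.1997] [-1.799e+02 -1.000e-01  1.766e+02] gap 0.0554
```

```bash
python3 - <<'E'
from m import *
im=cv2.imread('pics/t1.png').astype(int); d=im[:,:,0]-im[:,:,2]
b=(266,230,294,258); sub=d[b[1]:b[3],b[0]:b[2]]
for c in comps(im,(d>np.median(sub)+8).astype(np.uint8),b,15):
    ys,xs=np.where(c);w=d[ys,xs];print('blob',c.sum(),xs.mean(),ys.mean())
for z in(0,.035,.07): print(z,proj('top',[.4434,.0973,z]).round(1))
t0=cv2.imread('pics/t0.png').astype(int); print(np.abs(im-t0)[b[1]:b[3],b[0]:b[2]].sum(2).max())
E
```

```text
blob 50 281.78 247.48
0 [281.5 245.8]
0.035 [280.7 244.9]
0.07 [279.9 244. ]
320
```

```bash
python3 - <<'E'
import cv2,numpy as np
a=[cv2.resize(cv2.imread(f'pics/{f}.png')[225:265,262:302],None,fx=9,fy=9,interpolation=cv2.INTER_NEAREST) for f in('t0','t1')]
cv2.imwrite('pics/cmp.png',np.hstack(a))
E
```

```text
(no output)
```

View pics/cmp.png

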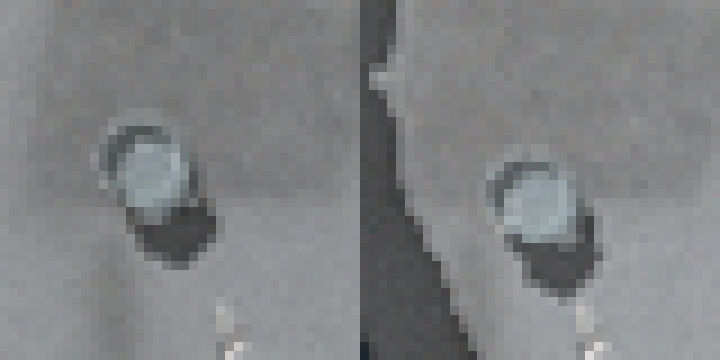

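Between the two pictures the vial moved about 3.5 px on each axis (rim from (278,243) to (281.4,247)), so my squeezes and releases shifted it. It still stands. Next I feel for the block with the seated vial.

```bash
python3 -m crank '[0,0,0,0,0,20,0.3, 0,0,0,0,0,45,0.3, 0,0,0,0,0,62,0.3, 0,0,0,0,0,72,0.3, 0,0,0,0,0,75,0.3, 0,0,0,0,0,75,0.3]'; python3 -m crank '[0,0,0,0,0,0,-0.2,0,0,0,0,0,0,-0.25,0,0,0,0,0,0,-0.28]' 20;  python3 -m crank '[0,0,0,0,0,0,-0.33, 0,0,0,0,0,0,-0.37, 0,0,0,0,0,0,-0.42,0,0,0,0,0,0,-0.42]' 20; python3 go.py .5542 .237 .125 86.6
```

```text
clock: 6.9
eef_pos: [0.5539, 0.2363, 0.1254]
eef_rot: [-180.0, -0.0, 176.5]
contact_force: [-0.6, 0.3, 1.0]
finger_gap: 0.0553
grip_force: 0.0
clock: 7.2
eef_pos: [0.5543, 0.237, 0.126]
eef_rot: [180.0, 0.1, 176.6]
contact_force: [-1.0, -0.3, 0.4]
finger_gap: 0.0304
grip_force: 0.0
clock: 7.6
eef_pos: [0.5541, 0.2371, 0.1255]
eef_rot: [180.0, 0.0, 176.6]
contact_force: [0.2, 0.4, 1.8]
finger_gap: 0.0268
grip_force: 19.9
rot [1.00e-03 0.00e+00 1.57e+00] shift [-0.1 -0.1  0.5] t 7.6 F [0.2 0.4 1.8] pos [0.5541 0.2371 0.1255] [180.    0.  176.6] gap 0.0268
```

```bash
for r in 1; do python3 -m crank '[0,0,0,0,1,0,-0.42,0,0,0,0,1,0,-0.42]'|sed -n '2p;4p'; python3 -m crank '[0,0,0,0,1,0,-0.42,0,0,0,0,1,0,-0.42]'|sed -n '2p;4p';python3 -m crank '[0,0,0,0,-3,0,-0.42,0,0,0,0,-3,0,-0.42]'|sed -n '2p;4p'; python3 -m crank '[0,0,0,0,-1,0,-0.42,0,0,0,0,-1,0,-0.42]'|sed -n '2p;4p';  done
```

```text
eef_pos: [0.5542, 0.2374, 0.1255]
contact_force: [-0.4, -1.6, 3.8]
eef_pos: [0.5544, 0.2385, 0.1255]
contact_force: [0.1, -2.2, 4.6]
eef_pos: [0.5541, 0.2368, 0.1255]
contact_force: [0.5, 1.9, 3.7]
eef_pos: [0.5541, 0.2361, 0.1255]
contact_force: [-0.3, 3.2, 3.5]
```

```bash
for r in 1; do python3 -m crank '[0,0,0,0,-1,0,-0.42,0,0,0,0,-1,0,-0.42]'|sed -n '2p;4p'; python3 -m crank '[0,0,0,0,3,0,-0.42,0,0,0,0,3,0,-0.42]'|sed -n '2p;4p';python3 -m crank '[0,0,0,0,1,0,-0.42,0,0,0,0,1,0,-0.42]'|sed -n '2p;4p'; python3 -m crank '[0,0,0,0,1,0,-0.42,0,0,0,0,1,0,-0.42]'|sed -n '2p;4p';  done
```

```text
eef_pos: [0.5539, 0.2359, 0.1255]
contact_force: [0.7, 4.9, 2.9]
eef_pos: [0.5542, 0.2365, 0.1255]
contact_force: [0.1, 0.8, 6.2]
eef_pos: [0.5542, 0.2366, 0.1255]
contact_force: [-0.1, -0.9, 6.9]
eef_pos: [0.5543, 0.2368, 0.1255]
contact_force: [-0.4, -1.4, 6.4]
```

```bash
python3 -m crank '[0,0,0,0,-1,0,0.1, 0,0,0,0,-1,0,0.1]'; python3 -m crank '[0,0,0.14,0,0,0,0.1, 0,0,0.28,0,0,0,0.1, 0,0,0.42,0,0,0,0.1, 0,0,0.56,0,0,0,0.1, 0,0,0.7,0,0,0,0.1, 0,0,0.84,0,0,0,0.1, 0,0,0.98,0,0,0,0.1, 0,0,1.12,0,0,0,0.1, 0,0,1.26,0,0,0,0.1, 0,0,1.4,0,0,0,0.1, 0,0,1.5,0,0,0,0.1, 0,0,1.57,0,0,0,0.1]'; python3 go.py .5542 .2372 .125 86.6; python3 -m crank '[0,0,0,0,0,0,-0.25,0,0,0,0,0,0,-0.33, 0,0,0,0,0,0,-0.42,0,0,0,0,0,0,-0.42]' 20; python3 go.py .5542 .2372 .125 86.6
```

```text
clock: 9.4
eef_pos: [0.5534, 0.2367, 0.1243]
eef_rot: [-179.9, -0.1, 176.5]
contact_force: [-0.7, 0.4, -0.0]
finger_gap: 0.0469
grip_force: 0.0
clock: 10.6
eef_pos: [0.5533, 0.2375, 0.1244]
eef_rot: [-179.9, 0.1, 86.4]
contact_force: [0.2, -0.6, 0.8]
finger_gap: 0.0471
grip_force: 0.0
rot [-0.002  0.001 -0.003] shift [-0.3  0.9 -0.6] t 10.6 F [ 0.2 -0.6  0.8] pos [0.5533 0.2375 0.1244] [-1.799e+02  1.000e-01  8.640e+01] gap 0.0471
clock: 11.0
eef_pos: [0.5539, 0.2378, 0.1251]
eef_rot: [-180.0, 0.0, 86.7]
contact_force: [-0.1, 0.4, 0.9]
finger_gap: 0.0265
grip_force: 23.6
rot [-0.     0.     0.001] shift [-0.6  0.3  0.1] t 11.0 F [-0.1  0.4  0.9] pos [0.5539 0.2378 0.1251] [-180.     0.    86.7] gap 0.0265
```

```bash
python3 -m crank '[0,0,0,0,1,0,-0.42,0,0,0,0,2,0,-0.42,0,0,0,0,2,0,-0.42]'|sed -n '2p;4p'; python3 -m crank '[0,0,0,0,1,0,-0.42,0,0,0,0,1,0,-0.42]'|sed -n '2p;4p';python3 -m crank '[0,0,0,0,-2,0,-0.42,0,0,0,0,-5,0,-0.42,0,0,0,0,-5,0,-0.42]'|sed -n '2p;4p'; python3 -m crank '[0,0,0,0,-1,0,-0.42,0,0,0,0,-1,0,-0.42]'|sed -n '2p;4p'
```

```text
eef_pos: [0.5553, 0.2379, 0.125]
contact_force: [-2.2, 0.4, 0.7]
eef_pos: [0.5557, 0.2381, 0.1248]
contact_force: [-5.1, -0.1, 0.9]
eef_pos: [0.5531, 0.2379, 0.1258]
contact_force: [1.3, -0.4, -1.0]
eef_pos: [0.5527, 0.238, 0.1259]
contact_force: [2.8, -0.4, -1.0]
```

```bash
python3 -m crank '[0,0,0,0,4,0,-0.2,0,0,0,0,4,0,0.2,0,0,0,0,4,0,0.3]'|sed -n '2p;4p'; python3 - <<'E'
from m import *
im=cv2.imread('pics/t0.png'); g=cv2.cvtColor(im,cv2.COLOR_BGR2GRAY).astype(float)
# long edges: per column sub-pixel crossings of 165 between bright face & surround
top=[];bot=[]
for u in range(196,240,1):
    col=g[188:226,u]; b=np.where(col>165)[0]
    i=b[0]; top.append((u,188+i-1+(165-col[i-1])/(col[i]-col[i-1])))
    i=b[-1]; bot.append((u,188+i+(col[i]-165)/(col[i]-col[i+1])))
for nme,e in(('top',top),('bot',bot)):
    P=np.array([ray('top',u,v,.04)[:2] for u,v in e],np.float32)
    l=cv2.fitLine(P,cv2.DIST_HUBER,0,.001,.001).ravel(); print(nme,l.round(4),'yaw',np.degrees(np.arctan2(l[1],l[0]))%180-90, 'x at y=.283',l[2]+(.283-l[3])*l[0]/l[1])
print('vial a',ray('top',280.8,246.3,.07),'c',ray('top',355.5,239.4,.07),'b',ray('top',310.8,238.8,.07))
E
python3 go.py .4345 .0932 .2 86.6
```

```text
eef_pos: [0.5547, 0.2376, 0.125]
contact_force: [-0.3, -0.8, 0.6]
top [0.0552 0.9985 0.585  0.2942] yaw -3.1663284 x at y=.283 0.58442163
bot [0.0623 0.9981 0.5299 0.294 ] yaw -3.5703201 x at y=.283 0.52922976
vial a [0.43684316 0.09458533 0.07      ] c [ 0.46032587 -0.11975526  0.07      ] b [0.45985155 0.00899498 0.07      ]
rot [-0.001  0.     0.   ] shift [-151.3 -111.5  -74.8] t 12.3 F [-0.3 -0.8  0.6] pos [0.5547 0.2376 0.125 ] [-179.9    0.    86.6] gap 0.0556
```

```bash
python3 -m crank '[0,0,0,0,0,-20,0.3, 0,0,0,0,0,-50,0.3, 0,0,0,-10,-8,-75,0.3, 0,0,0,-40,-29,-75,0.3, 0,0,0,-75,-55,-75,0.3, 0,0,0,-110,-80,-75,0.3, 0,0,0,-135,-99,-75,0.3, 0,0,0,-147,-107,-75,0.3, 0,0,0,-150,-109.5,-75,0.3, 0,0,0,-150,-109.5,-75,0.3,0,0,0,-150,-109.5,-75,0.3]'; python3 - <<'E'
from h import *
grab('scene','s2');im=cv2.imread('pics/s2.png');cv2.imwrite('pics/s2z.png',cv2.resize(im[120:260,200:360],None,fx=4,fy=4,interpolation=cv2.INTER_CUBIC))
E
python3 go.py .4365 .0945 .11 86.6
```

```text
clock: 13.4
eef_pos: [0.438, 0.0959, 0.2004]
eef_rot: [179.9, -0.0, 86.7]
contact_force: [0.8, 0.3, 0.3]
finger_gap: 0.0554
grip_force: 0.0
rot [ 0.001 -0.     0.002] shift [-1.4 -1.5 90.3] t 13.45 F [-0.3 -0.9  0.1] pos [0.438  0.0958 0.2003] [179.9  -0.   86.7] gap 0.0557
```

View pics/s2z.png

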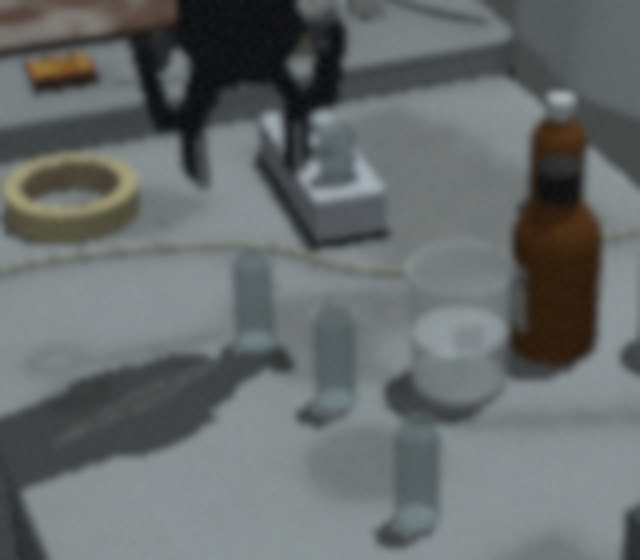

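All upright; vial_a is at crop (254,300), clear of the fingers. Descend and grip.

```bash
python3 -c "
from h import *
print(ray('scene',263.3,206.5,0),ray('scene',263.5,182.5,.07))"; python3 -m crank '[0,0,0,-1.5,-1.5,20,0.3, 0,0,0,-1.5,-1.5,45,0.3, 0,0,0,-1.5,-1.5,67,0.3, 0,0,0,-1.5,-1.5,80,0.3, 0,0,0,-1.5,-1.5,90,0.3, 0,0,0,-1.5,-1.5,90,0.1, 0,0,0,-1.5,-1.5,90,-0.2, 0,0,0,-1.5,-1.5,90,-0.3, 0,0,0,-1.5,-1.5,90,-0.5, 0,0,0,-1.5,-1.5,90,-0.5, 0,0,0,-1.5,-1.5,90,-0.5]' 20;python3 go.py .4434 .0973 .2 86.6
```

```text
[0.43467821 0.08992781 0.        ] [0.44165666 0.09908687 0.07      ]
clock: 14.55
eef_pos: [0.4359, 0.0933, 0.1109]
eef_rot: [179.9, -0.1, 86.6]
contact_force: [-0.5, 0.5, 5.8]
finger_gap: 0.0279
grip_force: 20.0
rot [ 0.002 -0.001  0.   ] shift [  4.5   7.4 -89.1] t 14.55 F [-0.5  0.5  5.8] pos [0.4359 0.0933 0.1109] [ 1.799e+02 -1.000e-01  8.660e+01] gap 0.0279
```

```bash
python3 -m crank '[0,0,0,0,0,0,-0.6, 0,0,0,0,0,-5,-0.6, 0,0,0,0,0,-20,-0.6, 0,0,0,0,0,-50,-0.6, 0,0,0,0,0,-80,-0.6, 0,0,0,0,0,-103,-0.6, 0,0,0,0,0,-110,-0.6, 0,0,0,0,0,-110,-0.6]' 30;python3 go.py .5595 .3291 .22 86.6
```

```text
clock: 15.35
eef_pos: [0.4354, 0.0933, 0.2208]
eef_rot: [179.9, -0.1, 86.6]
contact_force: [1.1, 0.7, -0.2]
finger_gap: 0.0277
grip_force: 29.7
rot [ 0.001 -0.001  0.001] shift [242.7 110.1   1.2] t 15.35 F [ 1.1  0.7 -0.2] pos [0.4354 0.0933 0.2208] [ 1.799e+02 -1.000e-01  8.660e+01] gap 0.0277
```

```bash
python3 -m crank '[0,0,0,12,5,0,-0.6, 0,0,0,40,18,0,-0.6, 0,0,0,75,34,0,-0.6, 0,0,0,110,50,0,-0.6, 0,0,0,145,66,0,-0.6, 0,0,0,180,82,0,-0.6, 0,0,0,210,95,0,-0.6, 0,0,0,230,104,0,-0.6, 0,0,0,240,109,0,-0.6, 0,0,0,242.7,110,0,-0.6, 0,0,0,242.7,110,0,-0.6]';python3 -m crank '[0,0,0,0,0,20,-0.6, 0,0,0,0,0,40,-0.6, 0,0,0,0,0,50,-0.6,0,0,0,0,0,50,-0.6]'; python3 - <<'E'
from h import *
grab('scene','s3');grab('top','t3');im=cv2.imread('pics/s3.png');t=cv2.imread('pics/t3.png')
cv2.imwrite('pics/s3z.png',np.hstack([cv2.resize(im[120:190,245:315],None,fx=5.6,fy=5.6,interpolation=cv2.INTER_CUBIC),cv2.resize(t[180:250,180:250],None,fx=5.6,fy=5.6,interpolation=cv2.INTER_CUBIC)]))
E
python3 go.py .5595 .3291 .155 86.6
```

```text
clock: 16.45
eef_pos: [0.559, 0.3283, 0.2191]
eef_rot: [-179.9, 0.1, 86.6]
contact_force: [0.4, 0.0, 0.3]
finger_gap: 0.028
grip_force: 29.6
clock: 16.85
eef_pos: [0.5585, 0.3275, 0.1688]
eef_rot: [-179.8, 0.1, 86.5]
contact_force: [-0.2, -0.2, -0.5]
finger_gap: 0.0277
grip_force: 29.6
rot [ 0.001 -0.    -0.   ] shift [ 0.7 -0.3 15.9] t 16.95 F [-0.9  0.4 -0.2] pos [0.5597 0.3284 0.1708] [180.   -0.   86.6] gap 0.0275
```

View pics/s3z.png

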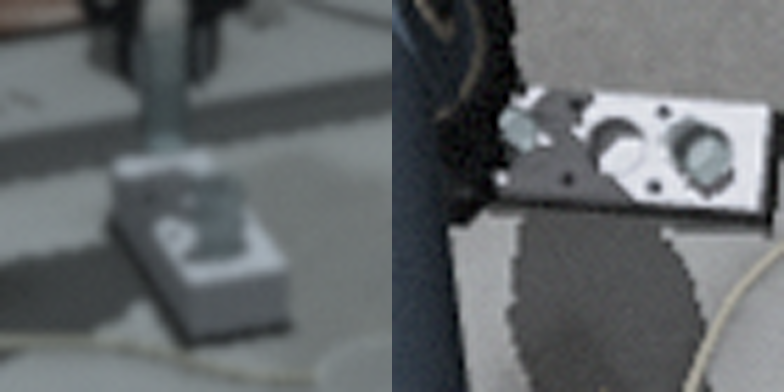

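The vial hangs over the far well (top crop (520,125)). Lower with force checks.

```bash
python3 -m crank '[0,0,0,0.5,0,10,-0.6, 0,0,0,0.5,0,16,-0.6,0,0,0,0.5,0,19,-0.6,0,0,0,0.5,0,19,-0.6]'|sed -n '2p;4p'; python3 -m crank '[0,0,0,0,0,4,-0.6, 0,0,0,0,0,6,-0.6,0,0,0,0,0,6,-0.6]'|sed -n '2p;4p';python3 go.py .5595 .3291 .122 86.6
```

```text
eef_pos: [0.5594, 0.3295, 0.1512]
contact_force: [-0.1, 0.3, -0.8]
eef_pos: [0.5606, 0.3293, 0.1501]
contact_force: [-7.7, -4.5, 25.9]
rot [ 0.001 -0.002 -0.   ] shift [-0.3 -1.1 28.1] t 17.65 F [-7.7 -4.5 25.9] pos [0.5606 0.3293 0.1501] [ 1.799e+02 -1.000e-01  8.660e+01] gap 0.0275
```

```bash
python3 -m crank '[0,0,0,0,0,-6,-0.6,0,0,0,-0.7,-1.2,-7,-0.6,0,0,0,-0.7,-1.2,-7,-0.6]'|sed -n '2p;4p'; python3 -m crank '[0,0,0,0,0,3,-0.6, 0,0,0,0,0,5,-0.6,0,0,0,0,0,5,-0.6]'|sed -n '2p;4p'; python3 -m crank '[0,0,0,0,0,2,-0.6,0,0,0,0,0,2,-0.6]'|sed -n '2p;4p'
```

```text
eef_pos: [0.5579, 0.3288, 0.152]
contact_force: [0.8, -0.1, 0.1]
eef_pos: [0.5587, 0.3287, 0.1502]
contact_force: [-4.9, -3.3, 21.1]
eef_pos: [0.5592, 0.3286, 0.1497]
contact_force: [-7.4, -4.6, 27.8]
```

```bash
python3 -m crank '[0,0,0,0,0,-7,-0.6,0,0,0,-1,-1.5,-8,-0.6,0,0,0,-1,-1.5,-8,-0.6]'|sed -n '2p;4p'; python3 -m crank '[0,0,0,0,0,3,-0.6, 0,0,0,0,0,6,-0.6,0,0,0,0,0,6,-0.6]'|sed -n '2p;4p'; python3 -m crank '[0,0,0,0,0,2,-0.6,0,0,0,0,0,2,-0.6]'|sed -n '2p;4p'
```

```text
eef_pos: [0.5561, 0.3277, 0.1524]
contact_force: [-0.3, -0.0, -0.9]
eef_pos: [0.557, 0.3279, 0.15]
contact_force: [-5.2, -3.7, 21.5]
eef_pos: [0.5574, 0.3279, 0.1496]
contact_force: [-6.9, -3.8, 28.9]
```

```bash
python3 - <<'E'
from h import *
s=read_state();F=np.array(s['contact_force']);M=np.array(s['ft_torque']);print(F,M)
for L in(.11,.17,.25): print(L,'rx',(-M[1]-L*F[0])/F[2]*1000,'ry',(M[0]-L*F[1])/F[2]*1000)
grab('top','t4');t=cv2.imread('pics/t4.png');grab('scene','s4');im=cv2.imread('pics/s4.png')
cv2.imwrite('pics/s4z.png',np.hstack([cv2.resize(im[130:170,255:305],None,fx=8,fy=8,interpolation=cv2.INTER_CUBIC),cv2.resize(t[185:225,185:235],None,fx=8,fy=8,interpolation=cv2.INTER_CUBIC)]))
E
```

```text
[-6.93779977 -3.77516786 28.94159033] [-0.82330295  2.31037636  0.08066835]
0.11 rx -53.46003330754531 ry -14.098550813452649
0.17 rx -39.07699556493626 ry -6.272095220802043
0.25 rx -19.899611908124196 ry 4.163178902732091
```

View pics/s4z.png

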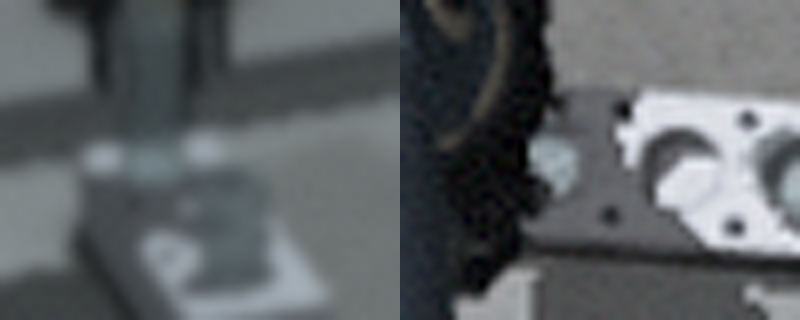

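```bash
python3 - <<'E'
from h import *
s=read_state();p=s['eef_pos'];print(p)
a=np.linspace(0,2*np.pi,73)
def box(n,c,r,z):
    q=np.array([proj(n,[c[0]+r*np.cos(t),c[1]+r*np.sin(t),z]) for t in a]); return 'u %.1f..%.1f v %.1f..%.1f'%(q[:,0].min(),q[:,0].max(),q[:,1].min(),q[:,1].max())
for n in('top','scene'):
    print(n,'vial base if centred',box(n,p,.014,.041),'| well2',box(n,(.5595,.3291),.01525,.04),'| well1',box(n,(.5568,.2832),.01525,.04),'| vd rim',box(n,(.5541,.2373),.014,.082))
    im=cv2.imread('pics/%s4.png'%n[0]).astype(int)
    if n=='top':
        for v in range(199,213,1): print(v,[ (x[0]-x[2]) for x in im[v,198:214]], im[v,198:214].mean(1).astype(int).tolist())
    else:
        for v in range(145,156,1): print(v,im[v,262:286].mean(1).astype(int).tolist())
t=cv2.imread('pics/t0.png').mean(2)
for v in range(197,213): print(v,t[v,195:230].astype(int).tolist())
E
```

```text
[0.55736655 0.32789394 0.14965359]
top vial base if centred u 199.1..208.6 v 200.3..209.6 | well2 u 198.4..208.7 v 199.3..209.4 | well1 u 213.9..224.2 v 200.4..210.6 | vd rim u 227.2..236.9 v 199.6..209.2
199 [np.int64(0), np.int64(1), np.int64(2), np.int64(-1), np.int64(-4), np.int64(6), np.int64(8), np.int64(2), np.int64(5), np.int64(4), np.int64(5), np.int64(3), np.int64(6), np.int64(5), np.int64(7), np.int64(3)] [11, 13, 22, 10, 14, 90, 81, 68, 96, 98, 100, 102, 104, 87, 57, 52]
200 [np.int64(4), np.int64(-3), np.int64(7), np.int64(7), np.int64(5), np.int64(7), np.int64(8), np.int64(2), np.int64(5), np.int64(7), np.int64(9), np.int64(6), np.int64(6), np.int64(6), np.int64(7), np.int64(11)] [15, 6, 7, 5, 29, 81, 82, 75, 83, 91, 97, 99, 103, 98, 136, 149]
201 [np.int64(2), np.int64(-5), np.int64(2), np.int64(6), np.int64(10), np.int64(11), np.int64(11), np.int64(2), np.int64(5), np.int64(4), np.int64(4), np.int64(5), np.int64(7), np.int64(2), np.int64(11), np.int64(11)] [21, 13, 18, 20, 67, 84, 78, 77, 81, 84, 90, 100, 100, 95, 202, 225]
202 [np.int64(5), np.int64(8), np.int64(5), 
[... 6643 characters left out ...]
01, 203, 207, 197, 153, 177, 197, 194, 193, 189, 184, 199, 207, 208, 210, 209, 211, 205, 160, 99, 175, 205, 208, 206, 205, 201, 187, 196, 208, 212, 211, 211, 194]
210 [200, 201, 200, 203, 202, 203, 198, 192, 186, 185, 185, 198, 203, 207, 209, 189, 175, 198, 208, 210, 201, 160, 184, 195, 200, 198, 198, 193, 195, 209, 213, 214, 215, 215, 216]
211 [200, 201, 201, 200, 198, 205, 204, 202, 202, 202, 205, 202, 204, 206, 201, 124, 55, 168, 206, 206, 206, 202, 194, 190, 188, 189, 193, 206, 213, 210, 203, 195, 200, 212, 213]
212 [204, 207, 208, 209, 204, 208, 206, 205, 207, 207, 205, 207, 202, 207, 194, 139, 94, 159, 200, 206, 203, 209, 208, 209, 209, 208, 208, 210, 210, 211, 178, 129, 137, 196, 214]
```

```bash
python3 -m crank '[0,0,0,0,0,-7,-0.6,0,0,0,-1,2,-8,-0.6,0,0,0,-1,2,-8,-0.6]'|sed -n '2p;4p'; python3 -m crank '[0,0,0,0,0,0,-0.6]'|sed -n '2p;4p'; python3 go.py .5593 .3266 .151 86.6
```

```text
eef_pos: [0.5586, 0.3264, 0.1524]
contact_force: [-0.1, 0.5, -0.4]
eef_pos: [0.5582, 0.3265, 0.152]
contact_force: [-0.8, -0.1, -1.7]
rot [-0.001  0.001  0.   ] shift [0.1 1.1 1. ] t 19.75 F [-0.8 -0.1 -1.7] pos [0.5582 0.3265 0.152 ] [-1.799e+02  1.000e-01  8.660e+01] gap 0.0277
```

```bash
python3 -m crank '[0,0,0,0,0.8,3,-0.6, 0,0,0,0,0.8,6,-0.6,0,0,0,0,0.8,6,-0.6]'|sed -n '2p;4p'; python3 -c "
from h import *
s=read_state();F=np.array(s['contact_force']);M=np.array(s['ft_torque']);print(F,M)
for L in(.275,.285): print(L,'rx',(-M[1]-L*F[0])/F[2]*1000,'ry',(M[0]-L*F[1])/F[2]*1000)"
```

```text
eef_pos: [0.5595, 0.3264, 0.1465]
contact_force: [0.2, 0.9, -0.9]
[ 0.18071701  0.92990431 -0.90446789] [-0.11992753 -0.21800301  0.01792431]
0.275 rx -186.08270550165037 ry 415.3284117460394
0.285 rx -184.0846576487631 ry 425.6096425544908
```

It's going in freely. Continue to the floor.

```bash
python3 -m crank '[0,0,0,0,0,5,-0.6, 0,0,0,0,0,10,-0.6,0,0,0,0,0,15,-0.6,0,0,0,0,0,15,-0.6]'|sed -n '2p;4p'; python3 -m crank '[0,0,0,0,0,4,-0.6,0,0,0,0,0,7,-0.6,0,0,0,0,0,7,-0.6]'|sed -n '2p;4p';python3 -m crank '[0,0,0,0,0,2,-0.6,0,0,0,0,0,2,-0.6]'|sed -n '2p;4p'
```

```text
eef_pos: [0.5596, 0.3263, 0.1314]
contact_force: [2.4, -0.6, -1.1]
eef_pos: [0.5595, 0.3264, 0.1248]
contact_force: [2.2, -1.7, -2.6]
eef_pos: [0.5596, 0.3265, 0.1232]
contact_force: [3.9, -2.8, -0.1]
```

```bash
python3 -m crank '[0,0,0,0,0,1.5,-0.6,0,0,0,0,0,1.5,-0.6]'|sed -n '2p;4p'; python3 -m crank '[0,0,0,0,0,0,-0.2,0,0,0,0,0,0,0.1,0,0,0,0,0,0,0.3,0,0,0,0,0,0,0.3]'|sed -n '2p;4p';python3 -m crank '[0,0,0,0,0,-20,0.3,0,0,0,0,0,-50,0.3,0,0,0,0,0,-80,0.3,0,0,0,0,0,-95,0.3,0,0,0,0,0,-95,0.3]'; python3 go.py .458 -.119 .2 86.6
```

```text
eef_pos: [0.5597, 0.3265, 0.1227]
contact_force: [0.0, -2.4, 5.8]
eef_pos: [0.5589, 0.3272, 0.1215]
contact_force: [-0.1, 0.6, -0.8]
clock: 22.05
eef_pos: [0.5603, 0.3273, 0.219]
eef_rot: [179.8, -0.2, 86.6]
contact_force: [0.4, 0.7, 0.7]
finger_gap: 0.0553
grip_force: 0.0
rot [ 0.003 -0.003  0.   ] shift [-451.6  -76.    17.3] t 22.05 F [0.4 0.7 0.7] pos [0.5603 0.3273 0.219 ] [179.8  -0.2  86.6] gap 0.0553
```

```bash
python3 -c "
from h import *
print(ray('top',355.85,240,.004),ray('top',355.05,238.9,.07), ray('scene',304,251.5,0))
print('seatedcheck', ray('top',204.0-.45,204.9-.5,.04))"
python3 go.py .459 -.121 .2 86.6
```

```text
[ 0.46434551 -0.12694609  0.004     ] [ 0.46174629 -0.11845223  0.07      ] [ 0.45969779 -0.13492408  0.        ]
seatedcheck [0.55923893 0.32911495 0.04      ]
rot [ 0.003 -0.003  0.   ] shift [-453.6  -74.8   17.3] t 22.05 F [0.4 0.7 0.7] pos [0.5603 0.3273 0.219 ] [179.8  -0.2  86.6] gap 0.0553
```

```bash
python3 go.py .461 -.1258 .2 86.6; python3 -m crank '[0,0,0,-12,-2,0,0.3, 0,0,0,-45,-7,0,0.3, 0,0,0,-90,-15,0,0.3, 0,0,0,-135,-22,2,0.3, 0,0,0,-180,-29,5,0.3, 0,0,0,-225,-36,8,0.3, 0,0,0,-270,-43,10,0.3, 0,0,0,-315,-51,12,0.3, 0,0,0,-360,-58,14,0.3, 0,0,0,-400,-64,15,0.3, 0,0,0,-430,-69,16,0.3, 0,0,0,-450,-72,17,0.3]' ; python3 -m crank '[0,0,0,0,0,0,0.3,0,0,0,0,0,0,0.3,0,0,0,0,0,0,0.3]'; python3 go.py .461 -.1258 .11 86.6
```

```text
rot [ 0.003 -0.003  0.   ] shift [-458.2  -72.6   17.3] t 22.05 F [0.4 0.7 0.7] pos [0.5603 0.3273 0.219 ] [179.8  -0.2  86.6] gap 0.0553
clock: 23.25
eef_pos: [0.458, -0.121, 0.1981]
eef_rot: [-179.8, 0.0, 86.4]
contact_force: [0.3, 0.5, -0.9]
finger_gap: 0.0552
grip_force: 0.0
clock: 23.55
eef_pos: [0.4606, -0.1171, 0.199]
eef_rot: [-179.9, -0.0, 86.7]
contact_force: [-0.2, 0.2, -0.7]
finger_gap: 0.0556
grip_force: 0.0
rot [-0.002 -0.001  0.002] shift [-8.7  1.  89. ] t 23.55 F [-0.2  0.2 -0.7] pos [ 0.4606 -0.1171  0.199 ] [-179.9   -0.    86.7] gap 0.0556
```

```bash
python3 -m crank '[0,0,0,-4,0,5,0.3, 0,0,0,-8.7,0.8,25,0.3, 0,0,0,-8.7,0.8,50,0.3, 0,0,0,-8.7,0.8,70,0.3, 0,0,0,-8.7,0.8,83,0.3, 0,0,0,-8.7,0.8,89,0.3, 0,0,0,-8.7,0.8,89,0.3]'; python3 go.py .461 -.1258 .11 86.6; python3 -m crank '[0,0,0,0,0,0,0.1, 0,0,0,0,0,0,-0.2, 0,0,0,0,0,0,-0.3, 0,0,0,0,0,0,-0.5, 0,0,0,0,0,0,-0.6, 0,0,0,0,0,0,-0.6]' 20; python3 go.py .461 -.1258 .11 86.6
```

```text
clock: 24.25
eef_pos: [0.4611, -0.1267, 0.1102]
eef_rot: [-179.9, -0.0, 86.6]
contact_force: [-0.4, 0.4, 0.3]
finger_gap: 0.0552
grip_force: 0.0
rot [-0.001 -0.     0.001] shift [ 0.9 -0.2  0.2] t 24.25 F [-0.4  0.4  0.3] pos [ 0.4611 -0.1267  0.1102] [-179.9   -0.    86.6] gap 0.0552
clock: 24.85
eef_pos: [0.4617, -0.127, 0.1113]
eef_rot: [179.9, -0.0, 86.6]
contact_force: [-0.7, 0.4, 5.7]
finger_gap: 0.0264
grip_force: 23.3
rot [ 0.001 -0.     0.   ] shift [ 1.2 -0.8  1.3] t 24.85 F [-0.7  0.4  5.7] pos [ 0.4617 -0.127   0.1113] [179.9  -0.   86.6] gap 0.0264
```

Gripped. Lift and check in the scene camera.

```bash
python3 -m crank '[0,0,0,0,0,0,-0.7, 0,0,0,0,0,-5,-0.7, 0,0,0,0,0,-20,-0.7, 0,0,0,0,0,-50,-0.7, 0,0,0,0,0,-80,-0.7, 0,0,0,0,0,-103,-0.7, 0,0,0,0,0,-110,-0.7, 0,0,0,0,0,-110,-0.7]' 30; python3 - <<'E'
from h import *
a=grab('scene','s5');im=cv2.imread('pics/s5.png');t=cv2.imread('pics/s3.png')
cv2.imwrite('pics/s5z.png',cv2.resize(im[100:280,230:400],None,fx=3.3,fy=3.3,interpolation=cv2.INTER_CUBIC))
E
python3 go.py .5568 .2832 .22 86.6
```

```text
clock: 25.65
eef_pos: [0.4615, -0.1269, 0.2213]
eef_rot: [179.9, -0.0, 86.6]
contact_force: [-0.4, 0.2, -1.0]
finger_gap: 0.0264
grip_force: 29.6
rot [-0.    -0.     0.001] shift [4.148e+02 7.170e+01 4.000e-01] t 25.7 F [ 0.4  0.4 -0.4] pos [ 0.4609 -0.1267  0.2203] [-180.    -0.    86.6] gap 0.0267
```

View pics/s5z.png

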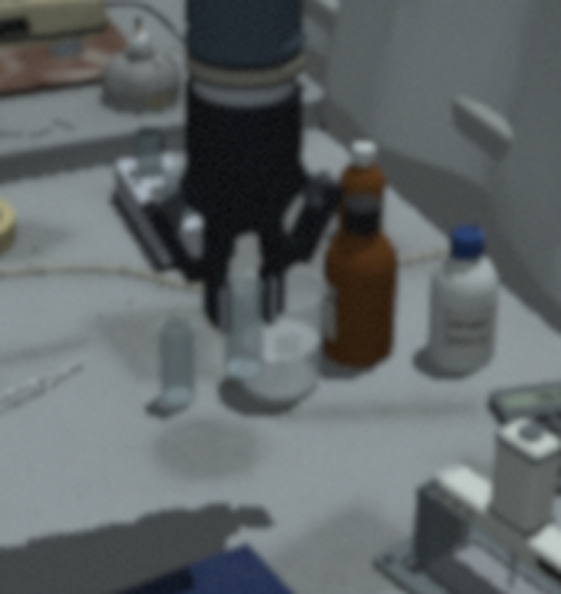

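The vial is held upright (crop (243,310)) and the first one stands in the block's far well. Carry it to the middle well.

```bash
python3 -m crank '[0,0,0,12,2,-3,-0.7, 0,0,0,40,7,-5,-0.7, 0,0,0,80,14,-5,-0.7, 0,0,0,120,21,-5,-0.7, 0,0,0,160,28,-5,-0.7, 0,0,0,200,35,-5,-0.7, 0,0,0,240,41,-5,-0.7, 0,0,0,280,48,-5,-0.7, 0,0,0,320,55,-5,-0.7, 0,0,0,360,62,-5,-0.7, 0,0,0,390,67,-3,-0.7, 0,0,0,405,70,0,-0.7]';python3 -m crank '[0,0,0,0,0,0,-0.7,0,0,0,0,0,0,-0.7,0,0,0,0,0,0,-0.7]';python3 go.py .5568 .2832 .155 86.6
```

```text
clock: 26.9
eef_pos: [0.5541, 0.2765, 0.2183]
eef_rot: [-179.8, 0.0, 86.9]
contact_force: [-0.5, -0.1, 0.2]
finger_gap: 0.0263
grip_force: 29.6
clock: 27.2
eef_pos: [0.5551, 0.2705, 0.2205]
eef_rot: [-180.0, 0.1, 86.4]
contact_force: [-0.0, -0.2, -0.9]
finger_gap: 0.0265
grip_force: 29.6
rot [-0.001  0.001 -0.003] shift [12.9  1.  65.5] t 27.2 F [-0.  -0.2 -0.9] pos [0.5551 0.2705 0.2205] [-1.80e+02  1.00e-01  8.64e+01] gap 0.0265
```

```bash
python3 -m crank '[0,0,0,7,0.5,10,-0.7, 0,0,0,12.9,1,35,-0.7,0,0,0,12.9,1,55,-0.7,0,0,0,12.9,1,65,-0.7,0,0,0,12.9,1,65,-0.7,0,0,0,12.9,1,65,-0.7]'|sed -n '2p;4p';python3 go.py .5568 .2832 .151 86.6; python3 - <<'E'
from h import *
grab('top','t5');t=cv2.imread('pics/t5.png').astype(int)
a=np.linspace(0,2*np.pi,73);p=read_state()['eef_pos']
q=np.array([proj('top',[p[0]+.014*np.cos(k),p[1]+.014*np.sin(k),p[2]-.11]) for k in a])+[.45,.5];print('pred base',q.min(0),q.max(0))
d=t[:,:,0]-t[:,:,2]
for v in range(199,213): print(v,d[v,211:228].tolist())
E
```

```text
eef_pos: [0.5573, 0.2857, 0.1562]
contact_force: [0.0, 0.2, 0.2]
rot [ 0.001 -0.    -0.   ] shift [-2.5 -0.3  5.2] t 27.8 F [0.  0.2 0.2] pos [0.5573 0.2857 0.1562] [180.   -0.   86.6] gap 0.0264
pred base [213.35906608 200.70449317] [222.86876792 210.06279658]
199 [1, 1, 5, 2, 6, 5, 2, -1, 7, 6, 6, 8, 6, 6, 5, 6, 6]
200 [11, 9, 4, 3, -1, 4, 6, 8, 8, 7, 5, 3, 5, 7, 7, 6, 7]
201 [8, 7, -1, 3, 1, -7, 1, 9, 12, 10, 7, 4, 6, 7, 5, 4, 8]
202 [-1, 1, 6, 9, 5, 3, 13, 18, 18, 15, 12, 6, 9, 7, 5, 7, 13]
203 [4, 6, 3, 1, 6, 9, 18, 18, 17, 16, 16, 9, 8, 7, 3, 10, 13]
204 [5, 1, 7, 2, -2, 13, 18, 20, 19, 16, 16, 12, 7, 5, 6, 4, 9]
205 [-3, 3, 0, 0, -1, 13, 18, 19, 18, 18, 18, 15, 7, 4, 7, 7, 3]
206 [8, 1, 5, 0, -7, 7, 16, 19, 18, 19, 15, 8, 6, 4, 5, 5, 6]
207 [4, 1, 3, 6, 6, 1, 6, 16, 16, 15, 16, 9, 5, 3, 6, 6, 5]
208 [1, 1, -2, 4, 8, 1, 2, 7, 15, 16, 8, 6, 6, 7, 7, 6, 5]
209 [3, 4, 9, 6, -4, 4, 4, 5, 11, 10, 1, 8, 3, 6, 7, 8, 6]
210 [4, 5, 3, 5, -2, 1, 4, 4, 4, 5, 4, 6, 7, 6, 5, 7, 6]
211 [6, 5, 9, 1, 3, 4, 4, 3, 4, 3, 5, 7, 6, 8, 6, 3, 7]
212 [5, 7, 6, 3, 6, 6, 6, 5, 3, 1, 4, 8, 3, 10, 6, 6, 4]
```

```bash
python3 -m crank '[0,0,0,0,0,3,-0.7, 0,0,0,0,0,6,-0.7,0,0,0,0,0,8,-0.7,0,0,0,0,0,8,-0.7]'|sed -n '2p;4p'; python3 -c "
from h import *
s=read_state();F=np.array(s['contact_force']);M=np.array(s['ft_torque']);print(F,M)
for L in(.275,.285): print(L,'rx',(-M[1]-L*F[0])/F[2]*1000,'ry',(M[0]-L*F[1])/F[2]*1000)"; python3 go.py .5568 .2858 .14 86.6
```

```text
eef_pos: [0.5576, 0.2861, 0.1508]
contact_force: [-3.6, -2.0, 15.5]
[-3.63371338 -2.01911398 15.54373586] [-0.43876649  1.04326564  0.07211954]
0.275 rx -2.830365609274789 ry 7.494328027789846
0.285 rx -0.4926307082462943 ry 8.793316892753674
rot [ 0.001 -0.002  0.   ] shift [-0.4 -0.8 10.8] t 28.25 F [-3.6 -2.  15.5] pos [0.5576 0.2861 0.1508] [ 1.799e+02 -1.000e-01  8.660e+01] gap 0.0262
```

```bash
python3 -m crank '[0,0,0,0,0,-4,-0.7,0,0,0,-1.3,-0.4,-5,-0.7,0,0,0,-1.3,-0.4,-5,-0.7]'|sed -n '2p;4p'; python3 -m crank '[0,0,0,0,0,3,-0.7, 0,0,0,0,0,6,-0.7,0,0,0,0,0,6,-0.7]'|sed -n '2p;4p'; python3 -c "
from h import *
s=read_state();F=np.array(s['contact_force']);M=np.array(s['ft_torque']);print(F,M)
for L in(.275,.285): print(L,'rx',(-M[1]-L*F[0])/F[2]*1000,'ry',(M[0]-L*F[1])/F[2]*1000)"
```

```text
eef_pos: [0.5562, 0.2845, 0.1528]
contact_force: [-1.0, -0.7, -0.2]
eef_pos: [0.5566, 0.2842, 0.1464]
contact_force: [1.1, -1.1, 0.6]
[ 1.06885032 -1.09846931  0.56648303] [-0.33170866 -0.27210465  0.00266404]
0.275 rx -38.534577061584066 ry -52.3044857462011
0.285 rx -57.40275614939191 ry -32.91344917134384
```

It's in. Lower to the floor.

```bash
python3 -m crank '[0,0,0,0,0,5,-0.7, 0,0,0,0,0,10,-0.7,0,0,0,0,0,15,-0.7,0,0,0,0,0,15,-0.7]'|sed -n '2p;4p'; python3 -m crank '[0,0,0,0,0,4,-0.7,0,0,0,0,0,7,-0.7,0,0,0,0,0,7,-0.7]'|sed -n '2p;4p';python3 -m crank '[0,0,0,0,0,2,-0.7,0,0,0,0,0,2,-0.7]'|sed -n '2p;4p'
```

```text
eef_pos: [0.5563, 0.2839, 0.1305]
contact_force: [2.2, -2.9, -2.2]
eef_pos: [0.5567, 0.2841, 0.1244]
contact_force: [3.1, -3.7, -1.3]
eef_pos: [0.5568, 0.2841, 0.1234]
contact_force: [1.5, -5.6, 3.4]
```

```bash
python3 -m crank '[0,0,0,0,0,1,-0.7,0,0,0,0,0,1,-0.7]'|sed -n '2p;4p'; python3 -m crank '[0,0,0,0,0,0,-0.2,0,0,0,0,0,0,0.1,0,0,0,0,0,0,0.3,0,0,0,0,0,0,0.3]'|sed -n '2p;4p';python3 -m crank '[0,0,0,0,0,-20,0.3,0,0,0,0,0,-50,0.3,0,0,0,0,0,-90,0.3,0,0,0,0,0,-120,0.3,0,0,0,-20,0,-135,0.3,0,0,0,-60,0,-140,0.3,0,0,0,-110,0,-140,0.3,0,0,0,-150,0,-140,0.3,0,0,0,-150,0,-140,0.3]'; python3 - <<'E'
from h import *
grab('scene','s6');grab('top','t6');im=cv2.imread('pics/s6.png');t=cv2.imread('pics/t6.png')
a=cv2.resize(im[120:190,245:315],None,fx=5.6,fy=5.6,interpolation=cv2.INTER_CUBIC);b=cv2.resize(t[170:240,385:455],None,fx=5.6,fy=5.6,interpolation=cv2.INTER_CUBIC)
cv2.imwrite('pics/s6z.png',np.hstack([a,b]))
print(read_state()['eef_pos'])
E
```

```text
eef_pos: [0.5569, 0.2841, 0.1234]
contact_force: [0.1, -5.1, 10.6]
eef_pos: [0.5557, 0.2856, 0.1214]
contact_force: [0.5, 0.4, 0.4]
clock: 31.25
eef_pos: [0.5472, 0.1279, 0.2622]
eef_rot: [-180.0, 0.1, 86.0]
contact_force: [0.6, -0.8, 0.1]
finger_gap: 0.0554
grip_force: 0.0
[0.54740486 0.13443794 0.26189276]
```

View pics/s6z.png

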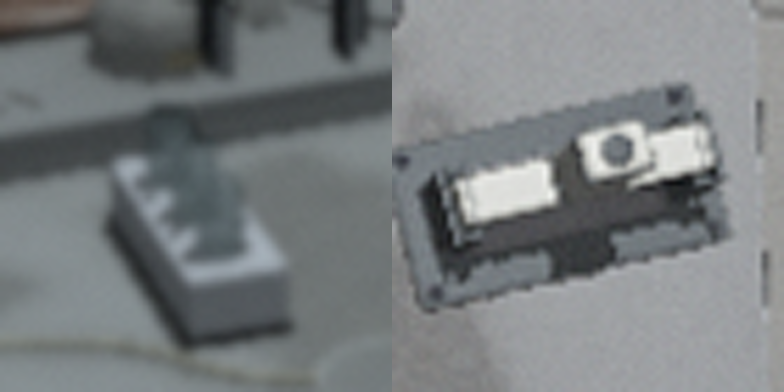

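All three vials stand in the block. The dispenser handle's top centres at top (424.9,196.3), with the bar running about 12° off the image rows. Work out its pose.

```bash
python3 - <<'E'
from m import *
f=lambda X,Y,z: ray('top',385+(X-392)/5.6-.5-.45,170+Y/5.6-.5-.5,z)
print('button',f(618,150,.146),'handle',f(617,152,.142))
L=f(460,202,.076);R=f(712,145,.076);d=L-R;print('bar',(L+R)/2,np.linalg.norm(d),'yaw',np.degrees(np.arctan2(-d[0],d[1])))
# mask based
im=cv2.imread('pics/t6.png'); m=(im.min(2)>150).astype(np.uint8)
for n,b,z in(('left',(395,194,418,212),.076),('hand',(417,188,433,204),.142),('right',(433,188,447,204),.076)):
    for c in comps(im,m,b,20):
        P=plane('top',c,z); print(n,c.sum(),[np.round(q,4) for q in cv2.minAreaRect(P)])
# rest base: grey-blue foot vs table, z~.005
hsv=cv2.cvtColor(im,cv2.COLOR_BGR2HSV);g=im.max(2)
x0=384;p=m
# bar left-piece lower/upper edges, subpixel
G=im.min(2).astype(float)
for nme in('up','lo'):
    e=[]
    for u in range(400,412):
        col=G[188:216,u];b=np.where(col>150)[0]
        i=b[0] if nme=='up' else b[-1]; j=i-1 if nme=='up' else i+1
        e.append((u-.45,188+i+(col[i]-150)/(col[i]-col[j])*(j-i)-.5))
    Q=np.array([ray('top',u,v,.076)[:2] for u,v in e],np.float32);l=cv2.fitLine(Q,cv2.DIST_HUBER,0,.001,.001).ravel();print(nme,'yaw',np.degrees(np.arctan2(l[1],l[0]))%180-90,l[2:])
E
```

```text
button [ 0.57748307 -0.30272105  0.146     ] handle [ 0.57721885 -0.30318711  0.142     ]
bar [ 0.57792743 -0.30313018  0.076     ] 0.13589385224866 yaw 13.837029295900793
left 142 [array([ 0.5669, -0.2621]), array([0.0257, 0.0478]), np.float64(13.6457)]
hand 92 [array([ 0.5749, -0.3056]), array([0.0281, 0.039 ]), np.float64(1.0476)]
right 55 [array([ 0.5925, -0.3753]), array([0.0445, 0.0176]), np.float64(1.0734)]
right 75 [array([ 0.5897, -0.3563]), array([0.0236, 0.0286]), np.float64(12.4302)]
up yaw 1.3715668 [ 0.61445767 -0.26567945]
lo yaw 13.817368 [ 0.5557631 -0.2625775]
```

```bash
python3 -m crank '[0,0,0,0,0,0,0.5]'|sed -n '1p'; python3 go.py .5775 -.303 .262 103.8
```

```text
clock: 31.45
rot [-0.    -0.001 -0.298] shift [-437.3   55.    -0.9] t 31.45 F [-0.2  0.   0.2] pos [0.5474 0.1367 0.2616] [-1.80e+02 -1.00e-01  8.67e+01] gap 0.0638
```

```bash
python3 -m crank '[0,0,-0.01,-15,2,0,0.5, 0,0,-0.04,-50,6,0,0.5, 0,0,-0.07,-95,12,0,0.5, 0,0,-0.1,-140,18,0,0.5, 0,0,-0.13,-185,23,0,0.5, 0,0,-0.16,-230,29,0,0.5, 0,0,-0.19,-275,35,0,0.5, 0,0,-0.22,-320,40,0,0.5, 0,0,-0.25,-360,45,0,0.5, 0,0,-0.27,-395,50,0,0.5, 0,0,-0.29,-420,53,0,0.5, 0,0,-0.298,-430,54,0,0.5]' ; python3 -m crank '[0,0,0,0,0,0,0.5,0,0,0,0,0,0,0.5,0,0,0,0,0,0,0.5]'; python3 go.py .5775 -.303 .17 103.8
```

```text
clock: 32.65
eef_pos: [0.5765, -0.299, 0.2612]
eef_rot: [-180.0, 0.0, 103.7]
contact_force: [-0.1, -0.3, -0.4]
finger_gap: 0.0639
grip_force: 0.0
clock: 32.95
eef_pos: [0.5768, -0.2948, 0.2615]
eef_rot: [180.0, -0.1, 103.9]
contact_force: [0.1, -0.3, -0.5]
finger_gap: 0.0638
grip_force: 0.0
rot [ 0.    -0.002  0.001] shift [-8.2 -1.3 91.5] t 32.95 F [ 0.1 -0.3 -0.5] pos [ 0.5768 -0.2948  0.2615] [ 1.800e+02 -1.000e-01  1.039e+02] gap 0.0638
```

```bash
python3 -m crank '[0,0,0,-4,0,2,0.5, 0,0,0,-8,-1,10,0.5, 0,0,0,-8,-1,30,0.5, 0,0,0,-8,-1,55,0.5, 0,0,0,-8,-1,75,0.5, 0,0,0,-8,-1,87,0.5, 0,0,0,-8,-1,91,0.5, 0,0,0,-8,-1,91,0.5]'; python3 go.py .5775 -.303 .17 103.8; python3 -m crank '[0,0,0,0,0,0,0.1, 0,0,0,0,0,0,-0.2, 0,0,0,0,0,0,-0.3, 0,0,0,0,0,0,-0.5, 0,0,0,0,0,0,-0.7, 0,0,0,0,0,0,-0.7, 0,0,0,0,0,0,-0.7]' 60; python3 go.py .5775 -.303 .17 103.8
```

```text
clock: 33.75
eef_pos: [0.5769, -0.3055, 0.1704]
eef_rot: [-180.0, -0.0, 103.7]
contact_force: [-0.4, 0.4, 0.1]
finger_gap: 0.0641
grip_force: 0.0
rot [-0.    -0.    -0.002] shift [2.3 1.2 0.4] t 33.75 F [-0.4  0.4  0.1] pos [ 0.5769 -0.3055  0.1704] [-180.    -0.   103.7] gap 0.0641
clock: 34.45
eef_pos: [0.5773, -0.3056, 0.1715]
eef_rot: [179.9, 0.0, 103.7]
contact_force: [-0.7, 1.0, 6.4]
finger_gap: 0.0254
grip_force: 59.2
rot [ 0.001  0.    -0.002] shift [2.5 0.9 1.5] t 34.45 F [-0.7  1.   6.4] pos [ 0.5773 -0.3056  0.1715] [179.9   0.  103.7] gap 0.0254
```

```bash
python3 -m crank '[0,0,0,0,0,-5,-0.7, 0,0,0,0,0,-15,-0.7, 0,0,0,0,0,-30,-0.7, 0,0,0,0,0,-50,-0.7, 0,0,0,0,0,-75,-0.7, 0,0,0,0,0,-100,-0.7, 0,0,0,0,0,-125,-0.7, 0,0,0,0,0,-145,-0.7, 0,0,0,0,0,-158,-0.7, 0,0,0,0,0,-165,-0.7,0,0,0,0,0,-165,-0.7]'; python3 go.py .557 .2832 .335 86.6; python3 - <<'E'
from h import *
im=grab('top','t7').astype(int)
p=read_state()['eef_pos']; 
print('pred bar centre px', proj('top',[.5775,-.303,p[2]-.1145+.02])+[.45,.5])
E
```

```text
clock: 35.55
eef_pos: [0.577, -0.3056, 0.3366]
eef_rot: [179.9, 0.0, 103.7]
contact_force: [-0.4, 0.1, -2.1]
finger_gap: 0.0253
grip_force: 59.2
rot [0.001 0.001 0.298] shift [576.8 119.9   1.3] t 35.55 F [-0.4  0.1 -2.1] pos [ 0.577  -0.3056  0.3366] [179.9   0.  103.7] gap 0.0253
pred bar centre px [433.92155378 189.58879351]
```

```bash
python3 -m crank '[0,0,0.01,10,2,0,-0.7, 0,0,0.03,30,6,0,-0.7, 0,0,0.05,60,12,0,-0.7, 0,0,0.07,95,20,0,-0.7, 0,0,0.1,130,27,0,-0.7, 0,0,0.12,165,34,0,-0.7, 0,0,0.14,200,42,0,-0.7, 0,0,0.16,235,49,0,-0.7, 0,0,0.18,270,56,0,-0.7, 0,0,0.2,300,62,0,-0.7, 0,0,0.21,320,67,0,-0.7, 0,0,0.22,330,69,0,-0.7]' ; python3 -m crank '[0,0,0,0,0,0,-0.7]'; python3 go.py .557 .2832 .335 86.6
```

```text
clock: 36.8
eef_pos: [0.565, 0.035, 0.3346]
eef_rot: [-179.9, -0.0, 91.3]
contact_force: [-0.4, -0.6, -0.5]
finger_gap: 0.0253
grip_force: 59.2
clock: 36.9
eef_pos: [0.5653, 0.0334, 0.3349]
eef_rot: [-179.9, -0.0, 91.3]
contact_force: [-0.5, -0.9, -1.9]
finger_gap: 0.025
grip_force: 59.2
rot [-0.002 -0.     0.081] shift [249.9  -2.8  -0. ] t 36.9 F [-0.5 -0.9 -1.9] pos [0.5653 0.0334 0.3349] [-179.9   -0.    91.3] gap 0.025
```

```bash
python3 -m crank '[0,0,0.01,10,0,0,-0.7, 0,0,0.02,30,0,0,-0.7, 0,0,0.03,60,-1,0,-0.7, 0,0,0.04,95,-1,0,-0.7, 0,0,0.05,130,-2,0,-0.7, 0,0,0.06,165,-2,0,-0.7, 0,0,0.07,200,-2,0,-0.7, 0,0,0.08,225,-3,0,-0.7, 0,0,0.08,240,-3,0,-0.7, 0,0,0.08,247,-3,0,-0.7, 0,0,0.08,247,-3,0,-0.7, 0,0,0.08,247,-3,0,-0.7]' ; python3 -m crank '[0,0,0,0,0,0,-0.7]'; python3 go.py .5568 .2807 .26 86.6; python3 - <<'E'
from m import *
im=cv2.cvtColor(grab('scene','s8'),cv2.COLOR_RGB2BGR);im2=cv2.cvtColor(grab('top','t8'),cv2.COLOR_RGB2BGR)
p=np.array(read_state()['eef_pos']);o=p+[0,.0025,-.1145]
ax=np.array([.059,.998,0]);ex=np.array([.998,-.059,0])
for n,i in(('scene',im),('top',im2)):
    C=np.array([proj(n,o+a*ax+b*ex+[0,0,z]) for a in(.068,-.068) for b in(-.013,.013) for z in(0,.02)]);print(n,'pred bar box',C.min(0).round(1),C.max(0).round(1))
    x0,y0=(C.min(0)-12).astype(int);x1,y1=(C.max(0)+12).astype(int)
    m=(i.min(2)>(110 if n=='scene' else 140)).astype(np.uint8)
    for c in comps(i,m,(x0,y0,x1,y1),20):
        ys,xs=np.where(c);print('  comp',c.sum(),xs.min(),xs.max(),ys.min(),ys.max())
    print('  tips',[proj(n,o+a*ax-[0,0,.038]).round(1).tolist() for a in(.046,0,-.046)])
E
```

```text
clock: 38.1
eef_pos: [0.5587, 0.2764, 0.3358]
eef_rot: [180.0, 0.1, 86.3]
contact_force: [-0.1, -0.5, -1.3]
finger_gap: 0.0256
grip_force: 59.2
clock: 38.2
eef_pos: [0.5587, 0.2764, 0.3359]
eef_rot: [180.0, 0.0, 86.3]
contact_force: [-0.0, 0.5, -1.1]
finger_gap: 0.0253
grip_force: 59.2
rot [ 0.     0.001 -0.005] shift [ 4.2 -2.2 75.9] t 38.2 F [-0.   0.5 -1.1] pos [0.5587 0.2764 0.3359] [180.    0.   86.3] gap 0.0253
scene pred bar box [268.   87.1] [290.6 109.9]
  comp 277 255 269 75 98
  comp 272 281 301 94 118
  comp 75 264 277 103 113
  tips [[274.8, 108.3], [279.3, 113.6], [284.1, 119.2]]
top pred bar box [177.2 185.1] [233.2 200.6]
  comp 134 216 232 188 198
  comp 203 219 244 197 211
  comp 91 203 216 199 211
  comp 28 217 223 204 210
  tips [[192.4, 195.0], [209.6, 196.3], [226.9, 197.6]]
```

```bash
python3 - <<'E'
from m import *
im=cv2.imread('pics/t8.png');G=im.min(2).astype(float);z=.3359-.1145+.02
ends=[];up=[];lo=[]
for v in range(189,198):
    r=G[v,222:240]; b=np.where(r>120)[0]; i=b[0]
    while i+1<len(r) and r[i+1]>120:i+=1
    if i+1<len(r): ends.append((222+i+(r[i]-120)/(r[i]-r[i+1])-.45,v-.5))
for u in range(218,231):
    c=G[182:204,u]; i=8
    while c[i-1]>120 and i>1:i-=1
    up.append((u-.45,182+i-(c[i]-120)/(c[i]-c[i-1])-.5)); i=9
    while i+1<len(c) and c[i+1]>120:i+=1
    if i+1<len(c): lo.append((u-.45,182+i+(c[i]-120)/(c[i]-c[i+1])-.5))
for n,e in(('end',ends),('up',up),('lo',lo)):
    Q=np.array([ray('top',*q,z)[:2] for q in e]);print(n,Q.round(4).tolist())
ax=np.array([.059,.998]);o=np.array([.5587,.2764])+.0025*ax
print('pred end',o-.068*ax,'pred up',o-.06*ax+.013*np.array([.998,-.059]),'lo',o-.06*ax-.013*np.array([.998,-.059]))
E
```

```text
end [[0.5642, 0.2091], [0.5616, 0.2095], [0.559, 0.2102], [0.5564, 0.2106], [0.5538, 0.2106], [0.5513, 0.2109], [0.5487, 0.2109]]
up [[0.5929, 0.2485], [0.5981, 0.2462], [0.594, 0.2434], [0.5766, 0.24], [0.6104, 0.2391], [0.5786, 0.2351], [0.594, 0.2333], [0.5716, 0.2297], [0.5751, 0.2273], [0.5799, 0.225], [0.5743, 0.2222], [0.6029, 0.221], [0.5931, 0.218]]
lo [[0.5562, 0.2466], [0.5538, 0.244], [0.5537, 0.2415], [0.5513, 0.2388], [0.5488, 0.2362], [0.5448, 0.2335], [0.5441, 0.2309], [0.5435, 0.2283], [0.5433, 0.2258], [0.5422, 0.2207], [0.5438, 0.2183]]
pred end [0.5548355 0.211031 ] pred up [0.5682815 0.218248 ] lo [0.5423335 0.219782 ]
```

The measured bar end agrees with the prediction to within 1 mm. Centre it and descend.

```bash
python3 -m crank '[0,0,-0.005,2,-1,0,-0.7,0,0,-0.005,4.2,-2.2,0,-0.7,0,0,-0.005,4.2,-2.2,10,-0.7,0,0,-0.005,4.2,-2.2,25,-0.7,0,0,-0.005,4.2,-2.2,40,-0.7,0,0,-0.005,4.2,-2.2,50,-0.7,0,0,-0.005,4.2,-2.2,55,-0.7,0,0,-0.005,4.2,-2.2,55,-0.7]'; python3 go.py .5568 .2807 .246 86.6;
```

```text
clock: 39.1
eef_pos: [0.5559, 0.2826, 0.2795]
eef_rot: [-179.9, 0.1, 86.8]
contact_force: [-0.3, -0.0, -2.1]
finger_gap: 0.0256
grip_force: 59.2
rot [-0.002  0.001  0.003] shift [-1.8  1.1 33.5] t 39.1 F [-0.3 -0.  -2.1] pos [0.5559 0.2826 0.2795] [-1.799e+02  1.000e-01  8.680e+01] gap 0.0256
```

```bash
python3 -m crank '[0,0,0.002,-1,0.7,8,-0.7,0,0,0.002,-1,0.7,18,-0.7,0,0,0.002,-1,0.7,26,-0.7,0,0,0.002,-1,0.7,31,-0.7,0,0,0.002,-1,0.7,33,-0.7,0,0,0.002,-1,0.7,33,-0.7]'|sed -n '2p;4p'; for i in 1 2 3; do python3 -m crank '[0,0,0,0,0,0,-0.7,0,0,0,0,0,0,-0.7]'|sed -n '1,4p'; done; python3 go.py .5568 .2807 .246 86.6; python3 - <<'E'
from m import *
im=cv2.cvtColor(grab('top','t9x'),cv2.COLOR_RGB2BGR);s=grab('scene','s9x');G=im.min(2).astype(float)
p=np.array(read_state()['eef_pos']);z=p[2]-.115+.02
ends=[]
for v in range(191,206):
    r=G[v,216:244]; j=np.argmax(r[:18]-r[2:20] if 0 else (r[8:-1]-r[9:]))+8
    ends.append([v]+ray('top',216+j+.5-.45,v-.5,z)[:2].round(4).tolist()+[int(r[j]-r[j+1])])
print(ends)
ax=np.array([.059,.998]);print('pred end',p[:2]+.0025*ax-.068*ax,'wanted',np.array([.5568,.2832])-.068*ax)
E
```

```text
eef_pos: [0.5568, 0.2817, 0.2474]
contact_force: [-0.0, 0.0, -1.4]
clock: 39.9
eef_pos: [0.5571, 0.2818, 0.2482]
eef_rot: [180.0, -0.0, 86.7]
contact_force: [-0.5, -0.2, -0.5]
clock: 40.1
eef_pos: [0.5569, 0.2817, 0.248]
eef_rot: [180.0, -0.0, 86.7]
contact_force: [0.6, 0.4, -0.9]
clock: 40.3
eef_pos: [0.5568, 0.2817, 0.2478]
eef_rot: [180.0, -0.0, 86.7]
contact_force: [-0.7, -0.4, -0.6]
rot [ 0.    -0.     0.001] shift [-1.   0.   1.8] t 40.3 F [-0.7 -0.4 -0.6] pos [0.5568 0.2817 0.2478] [180.   -0.   86.7] gap 0.0257
[[191, 0.581, 0.2345, 4], [192, 0.5784, 0.2235, 7], [193, 0.5752, 0.2479, 5], [194, 0.5727, 0.2341, 9], [195, 0.5699, 0.234, 9], [196, 0.5673, 0.223, 25], [197, 0.5645, 0.2229, 49], [198, 0.5619, 0.2173, 77], [199, 0.5591, 0.2172, 77], [200, 0.5563, 0.217, 83], [201, 0.5536, 0.2169, 89], [202, 0.5508, 0.2168, 86], [203, 0.5481, 0.2167, 81], [204, 0.5453, 0.2166, 64], [205, 0.5424, 0.2246, 33]]
pred end [0.5529763  0.21634924] wanted [0.552788 0.215336]
```

```bash
python3 -m crank '[0,0,0,-0.6,0,0.8,-0.7,0,0,0,-1.2,0,1.5,-0.7,0,0,0,-1.2,0,1.5,-0.7,0,0,0,-1.2,0,1.5,-0.7,0,0,0,-1.2,0,1.5,-0.7,0,0,0,-1.2,0,1.5,-0.7]'; python3 - <<'E'
from m import *
im=snapshot('top').astype(int);t0=cv2.imread('pics/t0.png')[:,:,::-1].astype(int)
print('spare/beaker/bottles diff', [int(np.abs(im-t0)[b[1]:b[3],b[0]:b[2]].mean()) for b in((304,232,322,250),(303,197,330,225),(298,170,322,195),(312,145,336,170))])
from workcell import job_done
print(job_done())
E
```

```text
clock: 41.0
eef_pos: [0.5568, 0.2805, 0.2463]
eef_rot: [180.0, -0.0, 86.7]
contact_force: [-0.4, -0.4, -1.4]
finger_gap: 0.0254
grip_force: 59.2
spare/beaker/bottles diff [9, 10, 6, 8]
the job is handed in; nothing more can be done
None
```

I handed the job in at about 41 s with all three wells filled, the spare vial (vial_b) left standing, and the dispenser held still and level over the block, its tips about 1 cm above the rims by calculation; no verdict came back.

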